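Fit the V-pocket arm to the grinder's sharpening socket and lock it

TASK

Fit the arm with the V-shaped pocket (not the one with the flat platform) into the grinder's square socket and lock it. Pull the spring collar back by its handle and turn it over so that the bolt rests parked open in its notch, slide the arm's plain end fully home in the socket with the pocket upwards, then turn the handle back upright so that the bolt springs into the arm's hole. Leave everything else on the bench where it is.

Things in the scene. Friction and masses are not known exactly. Their poses are not given: they have to be found in the camera images.
- grinder: Fixed grey bench grinder with two 150 mm wheels on an 18 mm plywood board; a dark square tube (the socket) stands out in front of its near wheel. Origin: on the table, under the middle of the socket's mouth. x: horizontal, from the mouth into the socket; y: horizontal, to the side with the spring bolt; z up. Wheel guard (245 mm high) starts at x = 250 mm, the board under the socket at x = 30 mm.
- socket_mouth (a point): Middle of the socket's mouth, at a seated bar's mid height (46.5 mm above the table); axes as grinder. The tube runs from here 210 mm along +x, 38 mm square outside, top 67 mm above the table. Bore 28 x 28 mm, its floor 34 mm above the table; in front of the mouth a flared lip, 10 mm long, opens it by 6 mm on each side. The bolt crosses the bore 55 mm inside.
- socket_end (a point): Where the centre of the arm's plain end face is when the arm is fully home: at the solid end stop 120 mm inside the mouth, 46.5 mm above the table; axes as grinder.
- bolt_cap (a point): Outer end of the spring bolt's barrel, on the bolt's axis: x = 55, y = 95, z = 47 mm of grinder. The axis is parallel to y. From the tube outwards: boss to y = 27 mm, crown with the rest notch to 41 mm, knurled collar (29 mm diameter, bolt in) from 36 to 58 mm, then the 19 mm barrel with its spring.
- bolt (a joint): How far collar and bolt are pulled back along the grinder's +y, m. 0: bolt in, barring the bore by 9 mm; 0.017: end of travel. The spring returns it: 4 N at 0, 10 N at 0.015. Below 0.0145 the crown keeps the upright handle from turning. Turned past 0.65 rad and let go, it drops into a notch and stays parked open at 0.011. To unpark: pull to 0.0145 again, turn upright, let it spring in.
- collar (a joint): Turn of the collar about the bolt's axis, rad. 0: handle upright; it grows as the handle leans towards the grinder (+x). Over the rest notch from 0.65 to 1.15, best about 0.9; end of travel 1.15. It turns lightly and stays where it is left.
- knob (a point): Centre of the black 20 mm ball on the collar's handle (an 8 mm rod), 50 mm from the bolt's axis. Bolt in and handle upright, it is at x = 55, y = 46, z = 97 mm of grinder; bolt adds to y; turned by collar it is at x = 55 + 50 sin, z = 47 + 50 cos. It can be pushed from the sides or pinched; it drops by about 20 mm as it is turned to park.
- pocket_arm: The arm to fit, loose, about 0.55 kg: steel bar 25 x 25 x 230 mm with a V pocket of two upright dark plates on top of one end (x = -117 to -81 mm, 52 mm wide, up to 63 mm high). Lies on the table. Origin: middle of the bar's underside; x along the bar to its plain end (x = 115 mm), z up. Square 13 mm hole from side to side at x = 50 mm. Balances at about x = -10 mm; home, 110 mm stand out.
- nose (a point): Centre of the plain end face of the V-pocket arm; axes as pocket_arm.
- platform_arm: Not to be used, loose: the same 25 x 25 x 230 mm bar with a flat 60 x 85 mm platform on a 45 mm post on top of its end at x = -90 mm, 76 mm high. Origin and axes as for the V-pocket arm.
- quench_cup: Bystander: steel cup, 76 mm across, 85 mm high; origin under its centre.
- gouge: Bystander: turning gouge with wooden handle, 340 mm long, 28 mm high, lying; origin near its middle, x along it.
- dresser: Bystander: T-shaped wheel dresser lying flat, 112 x 75 mm, 14 mm high; origin in its handle.
- hex_key: Bystander: L-shaped hex key lying flat, 110 x 35 mm, 7 mm thick; origin in the middle of its long leg.
- angle_gauge: Bystander: round brass angle gauge, 64 mm across, 12 mm high; origin under its centre.
- wax_tin: Bystander: closed round tin, 64 mm across, 45 mm high; origin under its centre.
There are look-alikes about, which are no part of the job. What is shaped like the pocket_arm but red or yellow is not meant.

How it is judged (in metres and radians):
On the way, in this order (a step that is already met when the one before it is completed fails the run):
1. the collar is pulled back and turned over and the bolt rests parked open in its notch, the socket still empty (value of joint bolt between 0.0095 and 0.0125 m and value of joint collar above 0.6 rad and x of nose in the frame of grinder below 0 m), for 0.2 s.
2. the V-pocket arm is fully home in the socket, pocket upwards, while the bolt is still parked open (distance between nose and socket_end below 0.005 m and angle between the x axis of pocket_arm and the x axis of grinder, either way round below 0.06 rad and angle between pocket_arm's own z axis and vertical below 0.08 rad and value of joint bolt between 0.0095 and 0.0125 m and value of joint collar above 0.6 rad), for 0.2 s.
At the end, for the whole second after the job is handed in: The V-pocket arm is at rest fully home in the socket, pocket up (its plain end within 5 mm of its place at the stop, 0.06 rad of the socket's direction, 0.08 rad of upright); the handle is upright within 0.12 rad and the bolt has sprung in through the arm's hole, to within 2 mm (distance between nose and socket_end below 0.005 m and angle between the x axis of pocket_arm and the x axis of grinder, either way round below 0.06 rad and angle between pocket_arm's own z axis and vertical below 0.08 rad and value of joint bolt below 0.002 m and value of joint collar below 0.12 rad and linear speed of pocket_arm below 0.01 m/s); the robot touches nothing.
It fails at once if the platform arm or a bystander on the bench is shifted by more than 30 mm (distance of any of platform_arm, quench_cup, gouge, dresser, hex_key, angle_gauge, wax_tin from where it was at the start of the episode above 0.03 m).
It also fails if it takes over 70 s, if anything falls off the work surface, if the arm or the gripper's body presses on something with over 40 N, if the wrist force passes 120 N, or if a joint passes its speed limit or range.

ROBOT

A 6-joint arm with a two-finger parallel gripper is mounted at the origin on the work surface. World frame = base frame: x ahead of the robot, y to its left, z up, the work surface at z = 0. Lengths are in m, angles in degrees, forces in N, time in s.
With the tool pointing down it reaches from about 0.4 to 0.825 m from the base axis. Payload 7 kg.
Tool frame: the origin (TCP) lies where the fingers leave the gripper's body, on its centre line; the fingertips stand 66 mm ahead of it and the grasp point (between the pads) lies 47 mm ahead of it; z points along the fingers, y is the direction in which the jaws open and shut (so a half turn about z gives the same grasp; the last joint's range is limited). The gripper opens to 88 mm and grips with 3 to 60 N. Pads are 19 mm wide; open, the fingers measure 130 mm over their backs; the gripper's body (78 mm by 193 mm) begins 47 mm behind the grasp point.
Start: joints at [84.059, 20.546, 0.682, 0, -70.136, -16.507], TCP at [0.258, 0.624, 0.292] pointing down, gripper open.
Joint ranges: [-176.03, 176.03], [-82.01, 121.73], [-58.28, 71.71], [-173.87, 95.51], [-174.79, -0.11], [-173.66, 173.66]. Speed limits (degrees/s): [136.94, 136.94, 172.46, 180, 180, 180].

INTERFACE

Orientations are given as [roll, pitch, yaw] about the fixed x, y, z axes, in that order (R = Rz(yaw) Ry(pitch) Rx(roll)).
In Python, from plant import get_obs, snapshot, close_job gives the robot as it stands.
- The arm moves only by the tool play_rows, never from a script. Its argument "series" is a list of rows, each a list of 5 numbers: the opening in per cent of the stroke, from 0 (shut) to 100 (fully open), then the shift along the tool's x, y, z in m, then the turn about the tool's z in degrees. In form: [[jaw, dx, dy, dz, spin], ...]. A call has 1 to 10 rows; each row is the pose to reach, as a shift and turn from the pose commanded when the call began, along the tool's axes at that moment; what a row does not reach only later rows make up. A row lasts 1/10 s, in which the tool goes at most 50 mm and 8.59 degrees, less where a joint would pass 70% of its speed; a pose out of reach is approached as far as the arm can. A call with a gripper value outside its range is refused whole. The fingers move at their own pace and stop on an object; the grip force is fixed at half the most. Time passes only in rows, so rows that repeat a pose let the fingers close. It gives the time, the measured TCP pose, the force and the opening at its end, in the units of the state.
- get_obs(): the state, without advancing time (a new reading comes with each control period).
- snapshot(name): name is "scene" or "side" or "wrist"; returns a dict with "frame" (384x512x3 uint8, red, green, blue), "z_map" (384x512 float32, m along the optical axis (not along the pixel's ray), 0 where there is no reading), "mtx" (3x3 intrinsics, pixels), "camera_from_world" (4x4, takes a point from world to camera coordinates); the wrist camera has in their place "tool_from_camera" (4x4, takes a point from camera to tool coordinates, whose origin is the TCP and whose axes are the flange's). Camera axes: x right, y up, looking along -z (the intrinsics and any distortion apply to the point x, -y, -z); pixel columns grow to the right and rows downward; lengths in m; the calibration is good to about 2 mm. A picture is of the moment at which its call begins: read the wrist's pose just before it.
- close_job(): hands the job in, once; it reports no verdict.
The state is a dict: "clock": time; "joint_pos": joint angles; "qvel": joint speeds; "tau": joint torques, N m; "tool_pos": TCP position; "orientation": TCP orientation; "force": force on the tool from outside, world axes, zero at the start; "moment": the same for the moment, N m; "opening": finger opening in m.
Only numpy, scipy, OpenCV 4.12 (cv2) and the standard library are available. Lean on these libraries where they do the work, as an engineer would, in place of code of your own. Each camera call takes 0.05 s, during which the arm holds its last target.

## Working session

There is one attempt and no reset: what is moved stays moved. The work goes in short steps, Python scripts to look and compute and a tool call to move; the robot and the scene stay as the last step left them, time stands still between calls to the robot, and variables do not carry over. Pictures are saved under pics/ and viewed, and the job is handed in when it is done.

Besides the shell and the picture viewer there is one more tool, called as a command line: name --pt "numbers of a row" for each row, then --argument value for the rest. play_rows: Moves the arm, as the interface text tells. Its arguments: {"type":"object","properties":{"series":{"type":"array"}},"required":["series"]}

```bash
ls; mkdir -p pics
python3 - <<'E'
from plant import get_obs, snapshot
import cv2,numpy as np
o=get_obs();print(o)
for n in ["scene","side","wrist"]:
    s=snapshot(n); cv2.imwrite(f"pics/{n}0.png",s["frame"][:,:,::-1]); np.savez(f"{n}0.npz",**s)
    print(n,s["mtx"],s.get("camera_from_world",s.get("tool_from_camera")), s.keys())
E
```

```text
pics
{'clock': 0.0, 'joint_pos': array([ 8.40578655e+01,  2.05923199e+01,  6.33451558e-01, -2.03198531e-02,
       -7.01341423e+01, -1.65057903e+01]), 'qvel': array([-0.0087942 ,  0.00848004, -0.00823434, -0.03525805,  0.06808226,
        0.1353549 ]), 'tau': array([ 1.37497897e-03, -5.82713807e+01,  2.93048555e+01,  6.99732408e+00,
        7.06541701e-03, -1.47426081e-04]), 'tool_pos': array([0.25762689, 0.62349676, 0.29120952]), 'orientation': array([ 1.79905395e+02, -8.11345587e-03, -2.24548388e+01]), 'force': array([0.93352351, 0.19321438, 0.11723307]), 'moment': array([-0.00804658, -0.01066307, -0.00650247]), 'opening': 0.08732037212875633}
scene [[438.25973254   0.         256.87085261]
 [  0.         438.25973254 196.69393571]
 [  0.           0.           1.        ]] [[ 0.31512912  0.94904047 -0.00397834 -0.32625102]
 [-0.71908624  0.24150427  0.65160622  0.22088505]
 [ 0.61936146 -0.20247933  0.75854697 -1.44505436]
 [ 0.          0.          0.          1.        ]] dict_keys(['frame', 'z_map', 'mtx', 'camera_from_world'])
side [[421.34601795   0.         247.10134455]
 [  0.         421.34601795 193.13045825]
 [  0.           0.           1.        ]] [[ 0.71679705 -0.69694824  0.02156721 -0.20524005]
 [ 0.45107074  0.48706001  0.7478688  -0.35059124]
 [-0.53173037 -0.52634181  0.66349613 -0.99453827]
 [ 0.          0.          0.          1.        ]] dict_keys(['frame', 'z_map', 'mtx', 'camera_from_world'])
wrist [[267.44913356   0.         258.2484168 ]
 [  0.         267.44913356 192.07608686]
 [  0.           0.           1.        ]] [[ 5.25898577e-05  9.62030631e-01  2.72941499e-01  7.50674715e-02]
 [ 9.99999737e-01  1.46815705e-04 -7.10156022e-04  1.59626601e-04]
 [-7.23263944e-04  2.72941465e-01 -9.62030370e-01 -9.18688170e-02]
 [ 0.00000000e+00  0.00000000e+00  0.00000000e+00  1.00000000e+00]] dict_keys(['frame', 'z_map', 'mtx', 'tool_from_camera'])
```

View pics/scene0.png

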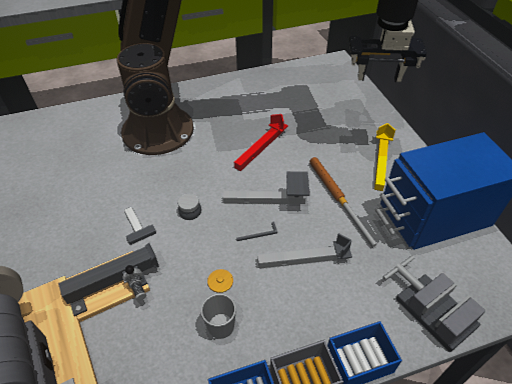

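View pics/side0.png

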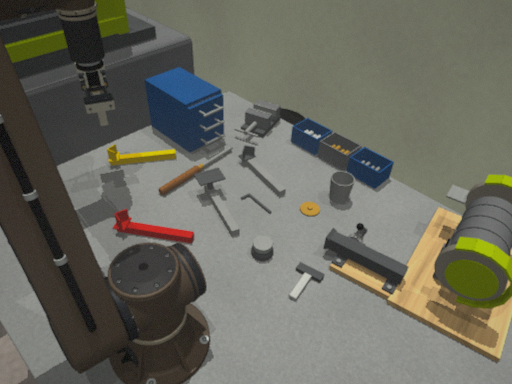

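View pics/wrist0.png

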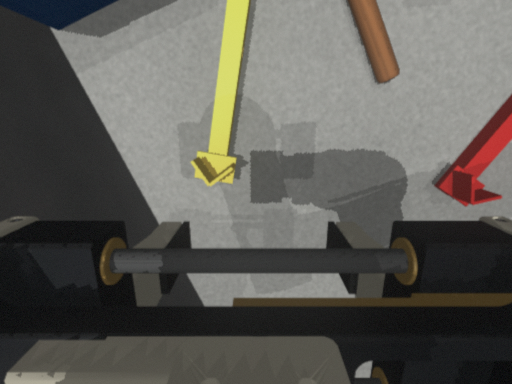

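```bash
cat > h.py <<'E'
import numpy as np,cv2
def load(n): return dict(np.load(n+'.npz'))
def cloud(s):
    K=s['mtx'];z=s['z_map'];v,u=np.mgrid[0:384,0:512]
    P=np.stack([(u-K[0,2])/K[0,0]*z,-(v-K[1,2])/K[1,1]*z,-z,np.ones_like(z)],-1)
    W=P@np.linalg.inv(s['camera_from_world']).T
    W=W[...,:3]; W[z==0]=np.nan
    return W
def ray(s,u,v,h):
    K=s['mtx'];M=np.linalg.inv(s['camera_from_world'])
    d=M[:3,:3]@np.array([(u-K[0,2])/K[0,0],-(v-K[1,2])/K[1,1],-1]);c=M[:3,3]
    return c+d*(h-c[2])/d[2]
def proj(s,p):
    K=s['mtx'];q=s['camera_from_world'][:3]@np.append(p,1)
    return np.array([K[0,0]*q[0]/-q[2]+K[0,2],K[1,1]*-q[1]/-q[2]+K[1,2]])
def wristT(pos,rpy):
    from scipy.spatial.transform import Rotation as R
    T=np.eye(4);T[:3,:3]=R.from_euler('xyz',rpy,degrees=True).as_matrix();T[:3,3]=pos;return T
E
python3 - <<'E'
from h import *
s=load('scene0');d=load('side0')
c=s['frame'][220:330,30:180,::-1];c2=s['frame'][150:290,210:370,::-1]
cv2.imwrite('pics/c1.png',cv2.resize(c,None,fx=5,fy=5,interpolation=2));cv2.imwrite('pics/c2.png',cv2.resize(c2,None,fx=4,fy=4,interpolation=2))
cv2.imwrite('pics/c3.png',cv2.resize(d['frame'][210:310,310:430,::-1],None,fx=5,fy=5,interpolation=2))
for n,x in(('s',s),('d',d)):
    W=cloud(x); print(n,np.nanmedian(W[200:260,230:260,2]) , (x['z_map']==0).mean())
W=cloud(s)
for p in [(300,255),(258,262),(345,240),(110,270),(157,255),(130,270),(90,315),(265,195)]: print(p,W[p[1],p[0]].round(3))
E
```

```text
s -0.0002481453519840304 0.0036722819010416665
d 0.001532064447733017 0.0037790934244791665
(300, 255) [0.618 0.252 0.026]
(258, 262) [0.602 0.147 0.023]
(345, 240) [0.628 0.367 0.053]
(110, 270) [ 0.539 -0.196  0.066]
(157, 255) [ 0.488 -0.088  0.003]
(130, 270) [ 0.579 -0.147  0.103]
(90, 315) [ 0.605 -0.263  0.007]
(265, 195) [0.403 0.234 0.026]
```

View pics/c1.png

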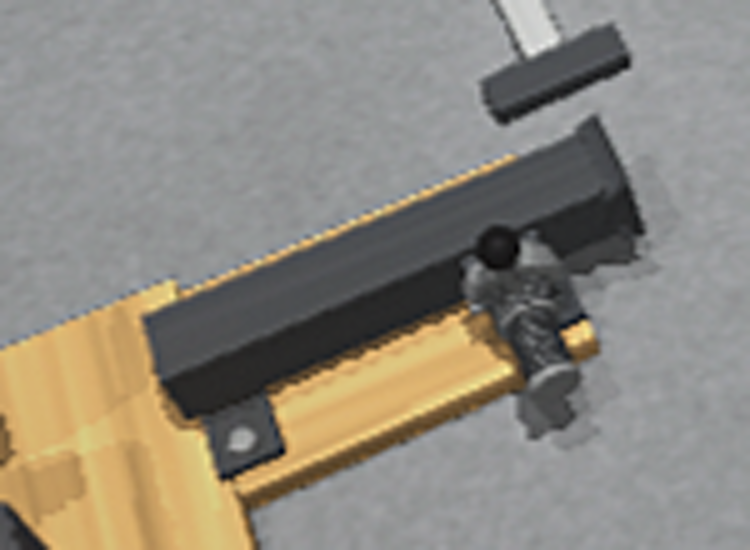

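View pics/c2.png

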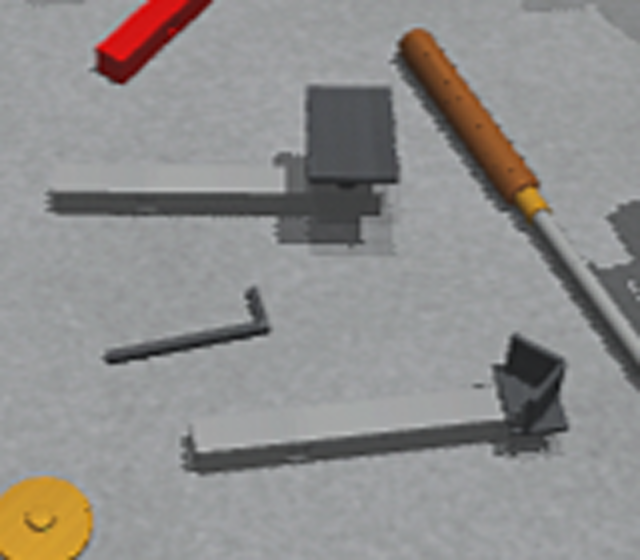

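View pics/c3.png

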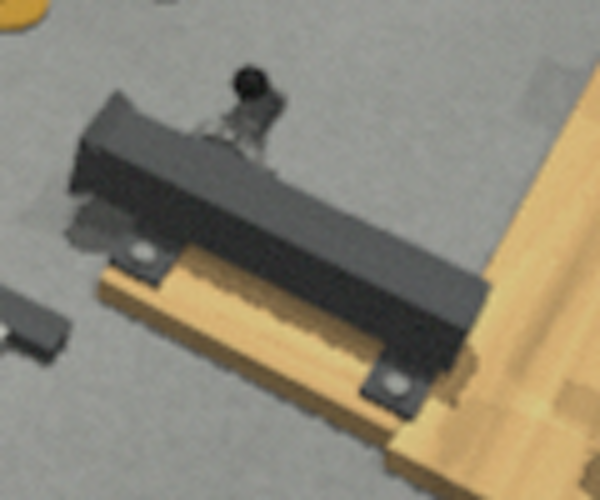

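Run:
```python
from h import *
for n in('scene0','side0'):
    s=load(n);W=cloud(s).reshape(-1,3);I=s['frame'].reshape(-1,3).astype(int)
    ok=~np.isnan(W[:,0])
    def box(x0,x1,y0,y1,z0,z1):
        return ok&(W[:,0]>x0)&(W[:,0]<x1)&(W[:,1]>y0)&(W[:,1]<y1)&(W[:,2]>z0)&(W[:,2]<z1)
    # bar top
    for nm,m in(('bar',box(.54,.70,.10,.355,.020,.030)),('tube',box(.44,.66,-.36,-.08,.062,.072))):
        P=W[m]; 
        r=cv2.minAreaRect(P[:,:2].astype(np.float32)*1000); b=cv2.boxPoints(r)
        print(n,nm,m.sum(),'z',np.median(P[:,2]).round(4),'rect',np.round(r[0],1),np.round(r[1],1),round(r[2],2)); print(b.round(1).tolist())
        # sides: bins along y, edges
        c=P[:,:2].mean(0);u=np.linalg.svd(P[:,:2]-c)[2][0];print(' axis deg',np.degrees(np.arctan2(u[1],u[0])).round(2))
    # knob: dark ball
    m=box(.5,.65,-.2,-.08,.085,.115);print('knob',m.sum(),W[m].mean(0).round(4),W[m].min(0).round(4),W[m].max(0).round(4))
    m=box(.54,.68,.30,.42,.035,.08);print('pocket',m.sum(),W[m].min(0).round(3),W[m].max(0).round(3))
```

```text
scene0 bar 820 z 0.0245 rect [620.1 252.3] [213.8  53.8] 82.37
[[579.2000122070312, 149.89999389648438], [632.5, 142.8000030517578], [660.9000244140625, 354.70001220703125], [607.5999755859375, 361.79998779296875]]
 axis deg -101.49
scene0 tube 1497 z 0.0663 rect [ 558.2 -231.6] [103.8 297.6] 20.92
[[456.6000061035156, -111.0999984741211], [562.7999877929688, -389.1000061035156], [659.7999877929688, -352.0], [553.5999755859375, -74.0999984741211]]
 axis deg -78.85
knob 67 [ 0.5745 -0.1486  0.1018] [ 0.564  -0.158   0.0915] [ 0.5818 -0.1398  0.1077]
pocket 158 [0.608 0.342 0.035] [0.66  0.375 0.066]
side0 bar 335 z 0.0258 rect [617.9 251.4] [211.  48.] 81.17
[[578.0, 150.89999389648438], [625.4000244140625, 143.5], [657.7999877929688, 352.0], [610.4000244140625, 359.29998779296875]]
 axis deg 77.94
side0 tube 1089 z 0.0677 rect [ 548.9 -196.4] [ 76.6 221.3] 11.14
[[489.8999938964844, -95.19999694824219], [532.7000122070312, -312.29998779296875], [607.9000244140625, -297.5], [565.0999755859375, -80.4000015258789]]
 axis deg -81.3
knob 43 [ 0.5671 -0.1499  0.1017] [ 0.5612 -0.1592  0.0879] [ 0.5764 -0.1395  0.1093]
pocket 91 [0.606 0.343 0.036] [0.657 0.376 0.068]
```

```bash
cat > fit.py <<'E'
from h import *
def edges(P,ang,nb=16,trim=.12):
    # P 2D pts; line fits to lower/upper percentiles across along-axis bins
    for it in range(3):
        u=np.array([np.cos(ang),np.sin(ang)]);n=np.array([-u[1],u[0]])
        t=P@u;w=P@n
        b=np.linspace(t.min(),t.max(),nb+1)[2:-2];lo=[];hi=[];tc=[]
        for a,c in zip(b[:-1],b[1:]):
            k=(t>=a)&(t<c)
            if k.sum()<6: continue
            lo.append(np.percentile(w[k],2));hi.append(np.percentile(w[k],98));tc.append((a+c)/2)
        mid=(np.array(lo)+hi)/2;p=np.polyfit(tc,mid,1)
        q=np.polyfit(tc,lo,1);r=np.polyfit(tc,hi,1)
        ang+=np.arctan(p[0])
    return np.degrees(ang),w,t.min(),t.max(),np.median(lo),np.median(hi),u,n,np.degrees(np.arctan([q[0],r[0]])),np.std(mid-np.polyval(p,tc))
if __name__=='__main__':
    for nm in('scene0','side0'):
        s=load(nm);W=cloud(s);I=s['frame'].astype(int);g=I.mean(-1);sat=I.max(-1)-I.min(-1)
        for name,bx,f,z in(('tube',(.44,.66,-.36,-.06,.060,.074),(g<85)&(sat<25),.067),('bar',(.56,.68,.10,.335,.018,.032),(g>0)&(sat<25),.025)):
            m=(W[...,0]>bx[0])&(W[...,0]<bx[1])&(W[...,1]>bx[2])&(W[...,1]<bx[3])&(W[...,2]>bx[4])&(W[...,2]<bx[5])&f
            k,l,st,_=cv2.connectedComponentsWithStats(m.astype(np.uint8),connectivity=4);i=1+np.argmax(st[1:,4]);m=l==i
            v,u=np.nonzero(m);P=np.array([ray(s,a,b,z)[:2] for a,b in zip(u,v)])
            r=edges(P,np.radians(-80));print(nm,name,m.sum(),g[m].mean().round(),'ang',r[0].round(2),'t',r[2:4],'w',r[4:6],'width',r[5]-r[4],'edge angs',r[8],'sd',r[9])
            print('   end tmin',(r[6]*r[2]+r[7]*(r[4]+r[5])/2).round(4),'tmax',(r[6]*r[3]+r[7]*(r[4]+r[5])/2).round(4))
            o=s['frame'].copy();o[m]=[255,0,0];cv2.imwrite(f'pics/m_{nm}_{name}.png',o[:,:,::-1])
E
python3 fit.py; python3 -c "
import cv2,numpy as np
a=[cv2.imread(f'pics/m_{n}_{k}.png')  for n in('scene0','side0') for k in('tube','bar')]
cv2.imwrite('pics/mm.png',cv2.resize(np.vstack([np.hstack(a[:2]),np.hstack(a[2:])]),(800,600)))"
```

```text
scene0 tube 1242 76.0 ang -77.79 t (np.float64(0.19992094493107151), np.float64(0.41938610315072344)) w (np.float64(0.464971937004651), np.float64(0.5006374014393131)) width 0.03566546443466212 edge angs [-1.81178057  1.8118031 ] sd 0.0016472628091492795
   end tmin [ 0.5142 -0.0933] tmax [ 0.5606 -0.3078]
scene0 bar 751 153.0 ang -101.34 t (np.float64(-0.45448010088897317), np.float64(-0.2618657558663458)) w (np.float64(0.5406372552673456), np.float64(0.5677252077033181)) width 0.027087952435972507 edge angs [-0.00612281  0.00115414] sd 0.0005202493059267849
   end tmin [0.6327 0.3367] tmax [0.5948 0.1478]
side0 tube 299 60.0 ang -80.08 t (np.float64(0.17782943209162255), np.float64(0.3974089939541646)) w (np.float64(0.46679905906083186), np.float64(0.4763243748063771)) width 0.00952531574554527 edge angs [ 0.20650727 -0.20653409] sd 0.0005025322356080944
   end tmin [ 0.4951 -0.0939] tmax [ 0.533  -0.3102]
side0 bar 325 137.0 ang -101.47 t (np.float64(-0.4544934187735285), np.float64(-0.25775652135295474)) w (np.float64(0.5350666741578056), np.float64(0.5633684689520776)) width 0.028301794794271973 edge angs [ 0.0607423 -0.0583618] sd 0.0007880639100078334
   end tmin [0.6287 0.3361] tmax [0.5895 0.1433]
```

View pics/mm.png

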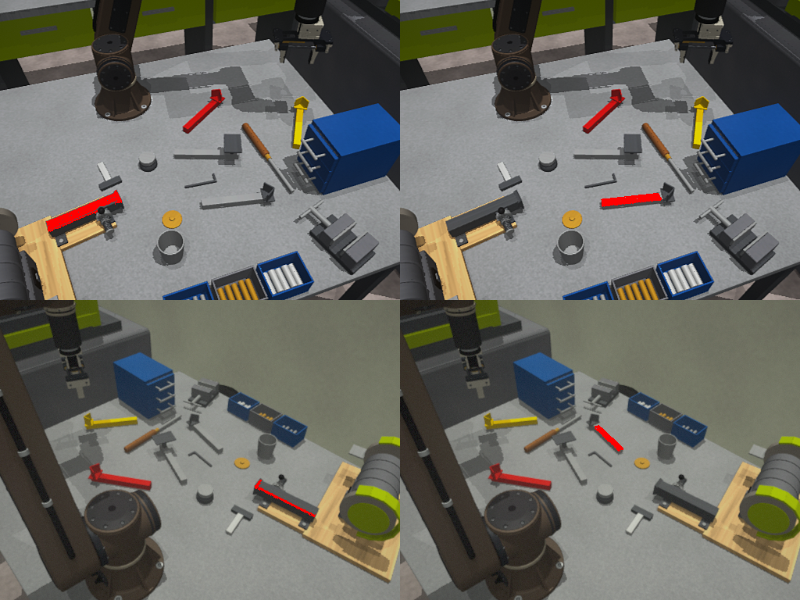

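play_rows --pt "100 0.512 0.53 0.04 57.5" --pt "100 0.512 0.53 0.04 57.5" --pt "100 0.512 0.53 0.04 57.5" --pt "100 0.512 0.53 0.04 57.5" --pt "100 0.512 0.53 0.04 57.5" --pt "100 0.512 0.53 0.04 57.5" --pt "100 0.512 0.53 0.04 57.5" --pt "100 0.512 0.53 0.04 57.5" --pt "100 0.512 0.53 0.04 57.5" --pt "100 0.512 0.53 0.04 57.5"

```text
clock: 1.15
tool_pos: [0.4414, 0.1576, 0.2652]
orientation: [-180.0, 0.0, -79.9]
force: [1.3, 0.5, 0.5]
opening: 0.0876
```

play_rows --pt "100 0.232 -0.048 0.015 0" --pt "100 0.232 -0.048 0.015 0" --pt "100 0.232 -0.048 0.015 0" --pt "100 0.232 -0.048 0.015 0" --pt "100 0.232 -0.048 0.015 0" --pt "100 0.232 -0.048 0.015 0" --pt "100 0.232 -0.048 0.015 0"

```text
clock: 1.85
tool_pos: [0.5288, -0.0616, 0.2495]
orientation: [179.9, 0.0, -80.1]
force: [-0.9, 0.6, 0.6]
opening: 0.0874
```

```bash
cat > snapw.py <<'E'
import sys
from plant import get_obs, snapshot
from h import *
n=sys.argv[1];cam=sys.argv[2] if len(sys.argv)>2 else 'wrist'
o=get_obs();s=snapshot(cam)
if cam=='wrist':
    T=wristT(o['tool_pos'],o['orientation'])@s['tool_from_camera'];s['camera_from_world']=np.linalg.inv(T)
np.savez(n+'.npz',**s)
f=s['frame'][:,:,::-1]
if len(sys.argv)>3:
    x0,x1,y0,y1,k=map(int,sys.argv[3:8]);f=cv2.resize(f[y0:y1,x0:x1],None,fx=k,fy=k,interpolation=2)
cv2.imwrite(f'pics/{n}.png',f)
print(o['clock'],o['tool_pos'].round(4),o['orientation'].round(2),o['force'].round(1),round(o['opening'],4),o['joint_pos'].round(1))
E
python3 snapw.py w1
```

```text
1.85 [ 0.5288 -0.0616  0.2495] [ 1.7993e+02  1.0000e-02 -8.0100e+01] [-0.9  0.6  0.6] 0.0874 [ 14.5   9.1 -20.8  -0.  -60.2  -4.6]
```

View pics/w1.png

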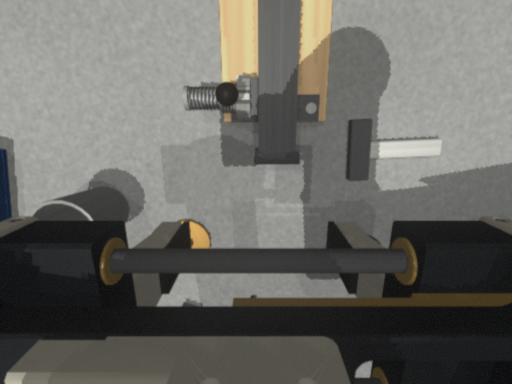

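Run:
```python
from h import *
s=load('w1');W=cloud(s);I=s['frame'].astype(int);g=I.mean(-1)
cv2.imwrite('pics/w1c.png',cv2.resize(s['frame'][0:180,170:340,::-1],None,fx=3.3,fy=3.3,interpolation=2))
# edges of tube top by gradient per row
m=(W[...,2]>.060)&(W[...,2]<.073)
m[:, :235]=0;m[:,330:]=0;m[200:]=0
L=[];R=[]
for v in range(5,140,3):
    c=np.nonzero(m[v])[0]
    if len(c)>10: L.append((c.min()-.5,v));R.append((c.max()+.5,v))
L=np.array(L);R=np.array(R);print(L[::6].tolist(),R[::6].tolist())
for nm,E in(('L',L),('R',R)):
    P=np.array([ray(s,u,v,.067)[:2] for u,v in E])
    p=np.polyfit(P[:,1],P[:,0],1)
    for _ in range(3):
        r=P[:,0]-np.polyval(p,P[:,1]);k=abs(r)<.0015;p=np.polyfit(P[k,1],P[k,0],1)
    a=np.degrees(np.arctan2(-1,-p[0]));print(nm,'ang',a,'x at y=-.15',np.polyval(p,-.15),'rms',r[k].std(),k.sum())
print('tube z',np.median(W[m][:,2]))
# knob
kb=(W[...,2]>.09)&(W[...,2]<.115);kb[:,:205]=0;kb[:,250:]=0;kb[130:]=0
v,u=np.nonzero(kb);print('knob px',u.min(),u.max(),v.min(),v.max(),u.mean(),v.mean(),'top z',np.nanmax(W[kb][:,2]),ray(s,(u.min()+u.max())/2,(v.min()+v.max())/2,.097))
# lip front edge row
for c in (265,279,292):print(c,g[150:175,c].astype(int).tolist())
for r in range(140,168,3):print(r,W[r,279].round(3))
```

```text
[[257.5, 5.0], [257.5, 23.0], [257.5, 41.0], [257.5, 59.0], [257.5, 77.0], [238.5, 95.0], [236.5, 113.0], [258.5, 131.0]] [[300.5, 5.0], [299.5, 23.0], [299.5, 41.0], [298.5, 59.0], [297.5, 77.0], [297.5, 95.0], [296.5, 113.0], [296.5, 131.0]]
L ang -79.59114601799112 x at y=-.15 0.5452497975501971 rms 0.00025988475787973704 32
R ang -79.79858881237301 x at y=-.15 0.5067064241289634 rms 0.0002888455220726872 45
tube z 0.06645377071662184
knob px 216 238 82 106 226.7685393258427 93.68539325842697 top z 0.10796879670897983 [ 0.57214523 -0.14839585  0.097     ]
265 [69, 70, 69, 66, 64, 64, 64, 61, 60, 55, 56, 58, 53, 63, 107, 138, 141, 139, 140, 146, 152, 148, 144, 145, 148]
279 [71, 71, 66, 67, 63, 65, 62, 64, 61, 58, 54, 53, 56, 64, 101, 126, 131, 128, 131, 133, 138, 141, 141, 142, 140]
292 [64, 61, 57, 57, 57, 56, 56, 52, 54, 54, 52, 54, 53, 64, 102, 127, 127, 127, 128, 135, 141, 141, 141, 143, 140]
140 [ 0.518 -0.116  0.067]
143 [ 0.517 -0.113  0.067]
146 [ 0.517 -0.11   0.067]
149 [ 0.516 -0.107  0.067]
152 [ 0.515 -0.104  0.066]
155 [ 0.515 -0.101  0.067]
158 [ 0.514 -0.098  0.068]
161 [ 0.514 -0.095  0.07 ]
164 [ 0.513 -0.092  0.069]
167 [ 0.505 -0.077 -0.002]
```

View pics/w1c.png

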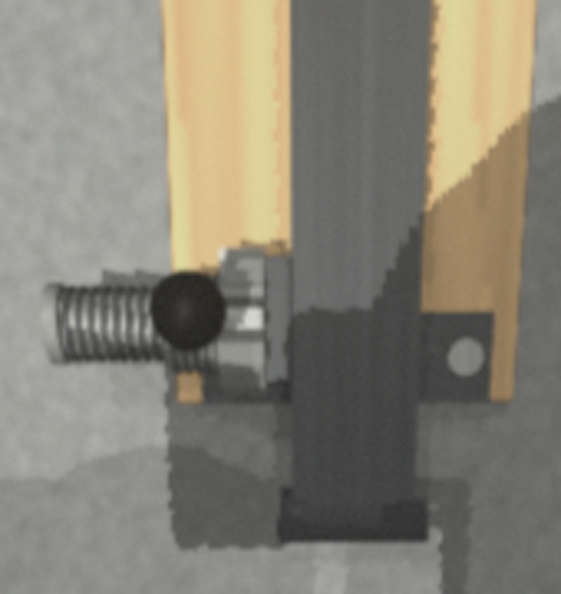

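play_rows --pt "50 0.045 -0.014 0.02 -0.4" --pt "50 0.093 -0.028 0.03 -0.4" --pt "50 0.093 -0.028 0.05 -0.4" --pt "50 0.093 -0.028 0.075 -0.4" --pt "50 0.093 -0.028 0.095 -0.4" --pt "50 0.093 -0.028 0.1035 -0.4" --pt "50 0.093 -0.028 0.1035 -0.4"

```text
clock: 2.6
tool_pos: [0.5723, -0.1461, 0.1458]
orientation: [179.9, 0.0, -79.5]
force: [-0.3, 0.4, -0.1]
opening: 0.0446
```

```bash
python3 snapw.py w2; python3 snapw.py sc2 scene 30 190 210 330 5
```

```text
2.6 [ 0.5723 -0.1461  0.1458] [ 1.7989e+02  2.0000e-02 -7.9450e+01] [-0.3  0.4 -0.1] 0.0446 [  4.6  20.4 -20.6  -0.  -49.1   5.9]
2.65 [ 0.573  -0.1463  0.147 ] [ 1.7999e+02 -1.0000e-02 -7.9450e+01] [-0.  -0.7  1.2] 0.0446 [  4.6  20.3 -20.6   0.  -49.1   5.9]
```

View pics/w2.png

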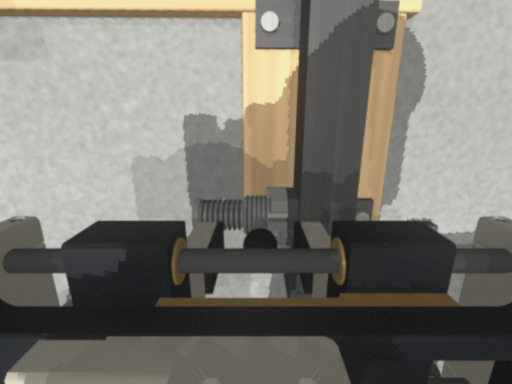

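View pics/sc2.png

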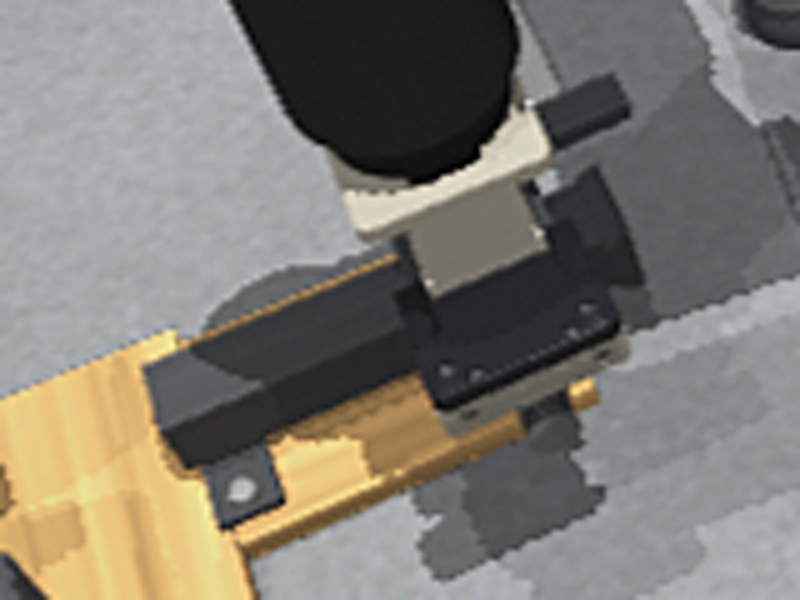

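play_rows --pt "10 0.002 0 0 0" --pt "10 0.002 0 0 0" --pt "10 0.002 0 0 0" --pt "10 0.002 0 0 0" --pt "10 0.002 0 0 0" --pt "10 0.002 0 0 0"

```text
clock: 3.3
tool_pos: [0.5725, -0.1494, 0.1467]
orientation: [179.9, -0.0, -79.6]
force: [-4.6, -0.3, 4.7]
opening: 0.018
```

play_rows --pt "5 0 -0.005 0 0" --pt "5 0 -0.01 0 0" --pt "5 0 -0.015 0 0" --pt "5 0 -0.016 0 0" --pt "5 0 -0.016 0 0" --pt "5 0 -0.016 0 0"

```text
clock: 3.9
tool_pos: [0.5868, -0.1469, 0.1463]
orientation: [179.7, 0.0, -79.6]
force: [-9.2, -1.5, 7.5]
opening: 0.0178
```

```bash
python3 snapw.py w3 wrist 128 384 100 300 3
```

```text
3.9 [ 0.5868 -0.1469  0.1463] [ 1.7974e+02  2.0000e-02 -7.9570e+01] [-9.2 -1.5  7.5] 0.0178 [  4.4  21.6 -18.7   0.  -50.    6. ]
```

View pics/w3.png

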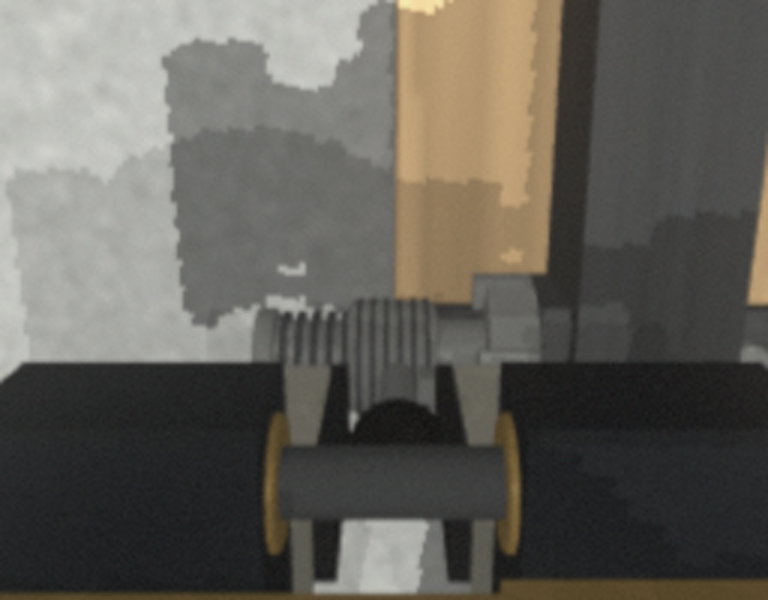

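play_rows --pt "5 0 -0.0015 0 0" --pt "5 0 -0.002 0 0" --pt "5 0 -0.002 0 0"

```text
clock: 4.25
tool_pos: [0.5884, -0.1466, 0.1462]
orientation: [179.7, 0.0, -79.6]
force: [-10.0, -1.9, 7.6]
opening: 0.0183
```

play_rows --pt "5 0.005 -0.0005 0.0003 0" --pt "5 0.01 -0.0005 0.001 0" --pt "5 0.015 -0.0005 0.0023 0" --pt "5 0.0195 -0.0005 0.004 0" --pt "5 0.024 -0.0005 0.006 0" --pt "5 0.0285 -0.0005 0.0088 0"

```text
clock: 4.85
tool_pos: [0.5937, -0.1744, 0.1369]
orientation: [179.7, 0.1, -79.6]
force: [-9.6, -1.9, 3.6]
opening: 0.018
```

play_rows --pt "5 0.003 0 0.0025 0" --pt "5 0.006 0 0.005 0" --pt "5 0.009 0 0.008 0" --pt "5 0.0112 0 0.0108 0" --pt "5 0.0112 0 0.0108 0"

```text
clock: 5.35
tool_pos: [0.5955, -0.1858, 0.1255]
orientation: [179.6, 0.1, -79.6]
force: [-9.7, -2.7, 2.7]
opening: 0.0178
```

```bash
python3 snapw.py w4 wrist 128 384 100 300 3
```

```text
5.35 [ 0.5955 -0.1858  0.1255] [ 1.7961e+02  6.0000e-02 -7.9620e+01] [-9.7 -2.7  2.7] 0.0178 [  0.6  24.5 -17.2   0.  -48.7   9.8]
```

View pics/w4.png

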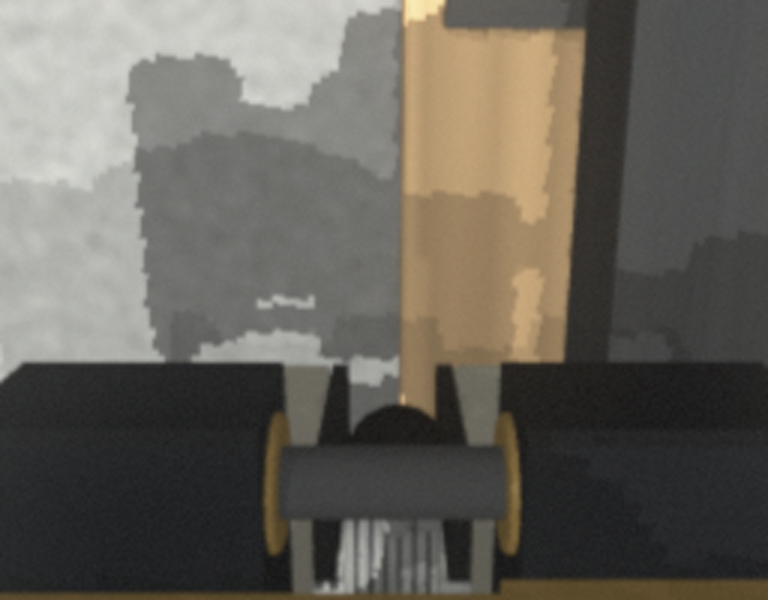

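play_rows --pt "5 0 0.002 0 0" --pt "5 0 0.004 0 0" --pt "5 0 0.006 0 0" --pt "5 0 0.006 0 0"

```text
clock: 5.8
tool_pos: [0.5904, -0.1865, 0.1262]
orientation: [179.7, 0.0, -79.6]
force: [-6.9, -2.2, 2.2]
opening: 0.018
```

play_rows --pt "30 0 0.006 0 0" --pt "30 0 0.004 0 0" --pt "30 0 0.004 0 0"

```text
clock: 6.1
tool_pos: [0.5892, -0.1866, 0.1271]
orientation: [-180.0, -0.0, -79.5]
force: [0.3, -0.0, -0.5]
opening: 0.0261
```

play_rows --pt "30 0 -0.003 -0.01 0" --pt "30 0 -0.003 -0.04 0" --pt "30 0 -0.003 -0.08 0" --pt "30 -0.05 -0.003 -0.12 0" --pt "30 -0.1 -0.003 -0.125 0" --pt "30 -0.1 -0.003 -0.125 0" --pt "30 -0.1 -0.003 -0.125 0"

```text
clock: 6.8
tool_pos: [0.5739, -0.0859, 0.2538]
orientation: [-179.8, -0.0, -79.4]
force: [0.0, 0.0, 0.4]
opening: 0.0263
```

```bash
python3 snapw.py w5
python3 - <<'E'
from h import *
s=load('w5');W=cloud(s);kb=(W[...,2]>.07)&(W[...,2]<.1)&(s['frame'].mean(-1)<60);kb[190:]=0
k,l,st,c=cv2.connectedComponentsWithStats(kb.astype(np.uint8))
M=np.array([.5174,-.1025]);ux=np.array([.1788,-.9839]);uy=np.array([.9839,.1788])
for i in range(1,k):
    if st[i,4]>40:
        x,y,w,h=st[i,:4];p=ray(s,x+w/2-.5,y+h/2-.5,.078);print(st[i],p,(p[:2]-M)@ux,(p[:2]-M)@uy)
E
```

```text
6.8 [ 0.5739 -0.0859  0.2538] [-179.84   -0.    -79.38] [0.  0.  0.4] 0.0263 [ 10.8  13.2 -14.8   0.  -61.8  -0.2]
[253  78  20  21 290] [ 0.58993866 -0.18478162  0.078     ] 0.09392679443739364 0.05665883021746165
```

View pics/w5.png

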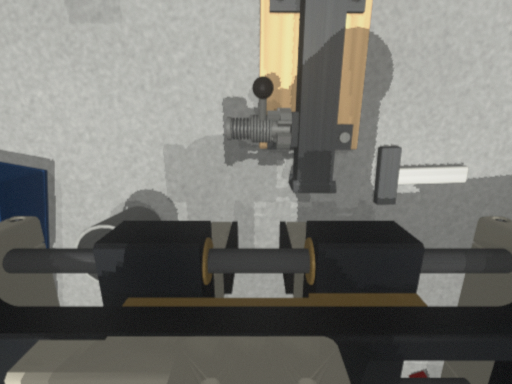

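play_rows --pt "60 -0.405 -0.134 0 22" --pt "60 -0.405 -0.134 0 22" --pt "60 -0.405 -0.134 0 22" --pt "60 -0.405 -0.134 0 22" --pt "60 -0.405 -0.134 0 22" --pt "60 -0.405 -0.134 0 22" --pt "60 -0.405 -0.134 0 22" --pt "60 -0.405 -0.134 0 22" --pt "60 -0.405 -0.134 0 22" --pt "60 -0.405 -0.134 0 22"

```text
clock: 7.85
tool_pos: [0.6326, 0.3379, 0.2497]
orientation: [179.9, -0.1, -101.4]
force: [-0.7, -0.1, -0.0]
opening: 0.0524
```

```bash
python3 snapw.py w6
```

```text
7.85 [0.6326 0.3379 0.2497] [ 1.7994e+02 -1.0000e-01 -1.0141e+02] [-0.7 -0.1 -0. ] 0.0524 [ 43.6  26.    3.4   0.  -67.6 -55. ]
```

View pics/w6.png

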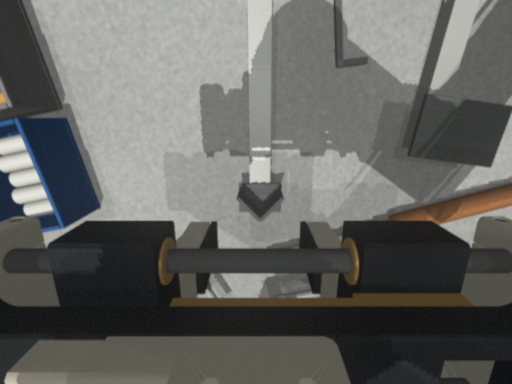

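play_rows --pt "60 0.03 0 0.02 0" --pt "60 0.052 0 0.03 0" --pt "60 0.052 0 0.03 0"

```text
clock: 8.2
tool_pos: [0.6205, 0.2793, 0.2199]
orientation: [179.8, -0.2, -101.7]
force: [-0.1, -0.1, -0.2]
opening: 0.0524
```

```bash
python3 snapw.py w7
cat > bar.py <<'E'
from h import *
import sys
s=load(sys.argv[1]);W=cloud(s)
m=(W[...,2]>.018)&(W[...,2]<.032);m[:,:200]=0;m[:,320:]=0;m[170:]=0
k,l,st,_=cv2.connectedComponentsWithStats(m.astype(np.uint8));i=1+np.argmax(st[1:,4]);m=l==i;print(st[i])
L=[];R=[]
vs=range(st[i,1]+4,st[i,1]+st[i,3]-4,2)
for v in vs:
    c=np.nonzero(m[v])[0];L.append(ray(s,c.min()-.5,v,.025)[:2]);R.append(ray(s,c.max()+.5,v,.025)[:2])
fits=[]
for P in(L,R):
    P=np.array(P);p=np.polyfit(P[:,1],P[:,0],1)
    for _ in range(3):
        r=P[:,0]-np.polyval(p,P[:,1]);kk=abs(r)<.0015;p=np.polyfit(P[kk,1],P[kk,0],1)
    fits.append(p);print('ang',np.degrees(np.arctan2(-1,-p[0])),'rms',r[kk].std(),kk.sum())
p=(fits[0]+fits[1])/2;a=np.arctan2(-1,-p[0]);u=np.array([np.cos(a),np.sin(a)])
print('width',abs(fits[0]-fits[1])@[.2,1]*abs(u[1]))
uc=st[i,0]+st[i,2]/2
e=ray(s,uc,st[i,1]-.5,.025)[:2];e=np.array([np.polyval(p,e[1]),e[1]])
print('ang',np.degrees(a),'plain end',e,'origin',e-.115*u,'grasp -28',e-.143*u)
g=s['frame'].mean(-1)
print(g[max(0,st[i,1]-6):st[i,1]+6,int(uc)].astype(int))
E
python3 bar.py w7
```

```text
8.2 [0.6205 0.2793 0.2199] [ 179.81   -0.19 -101.75] [-0.1 -0.1 -0.2] 0.0524 [ 40.6  24.   -3.8  -0.  -62.5 -52.3]
[ 246   56   25  114 2733]
ang -101.10704001016863 rms 0.00028747905998353874 53
ang -101.0387864013514 rms 5.0967720863881217e-17 53
width 0.024715364759029138
ang -101.07291718373837 plain end [0.59485602 0.15015057] origin [0.6169427  0.26300968] grasp -28 [0.62232033 0.29048842]
[116 114 116 114 115 120 134 144 145 145 143 147]
```

View pics/w7.png

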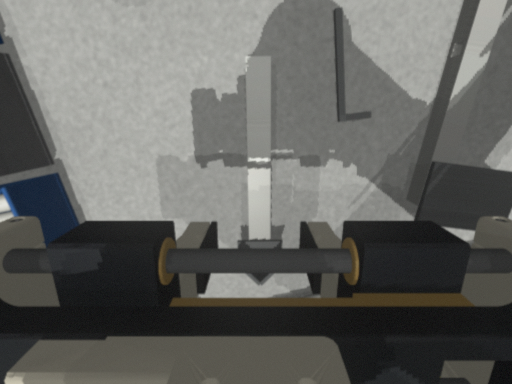

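```bash
python3 snapw.py w8; python3 snapw.py w9;python3 bar.py w9
```

```text
8.25 [0.6215 0.2807 0.2212] [ 1.7992e+02 -1.1000e-01 -1.0172e+02] [0.6 0.3 0.4] 0.0523 [ 40.6  24.   -3.7   0.  -62.5 -52.4]
8.3 [0.622  0.2819 0.2219] [ 1.7999e+02 -4.0000e-02 -1.0167e+02] [0.7 0.3 1. ] 0.0526 [ 40.7  24.   -3.5   0.  -62.5 -52.4]
[ 248   53   25  117 2824]
ang -101.38846476437152 rms 0.0002815511994712412 55
ang -101.31212202006711 rms 0.000307954253746801 55
width 0.025087841607574955
ang -101.35029849693068 plain end [0.59454816 0.15058575] origin [0.61718095 0.26333661] grasp -28 [0.62269155 0.290789  ]
[115 116 115 115 116 130 143 144 146 145 145 144]
```

play_rows --pt "60 -0.004 0 0.03 0.1" --pt "60 -0.008 0 0.07 0.1" --pt "60 -0.008 0 0.11 0.1" --pt "60 -0.008 0 0.13 0.1" --pt "60 -0.008 0 0.13 0.1" --pt "60 -0.008 0 0.13 0.1"

```text
clock: 8.95
tool_pos: [0.6238, 0.2921, 0.0927]
orientation: [-180.0, 0.0, -101.6]
force: [-0.9, -0.0, -0.0]
opening: 0.0524
```

```bash
python3 snapw.py w10; python3 snapw.py w11;python3 bar.py w11
```

```text
8.95 [0.6238 0.2921 0.0927] [-1.7996e+02  1.0000e-02 -1.0162e+02] [-0.9 -0.  -0. ] 0.0524 [ 41.3  31.5 -10.    0.  -48.5 -52.9]
9.0 [0.6242 0.2924 0.0936] [-1.7990e+02  8.0000e-02 -1.0162e+02] [ 0.1 -0.3  0. ] 0.0526 [ 41.3  31.4 -10.    0.  -48.5 -52.9]
[ 238    0   48  170 7539]
ang -101.2052072976122 rms 0.00016598248198669308 81
ang -101.25260659051146 rms 0.00016787431611876917 81
width 0.025231361068173197
ang -101.22890889025798 plain end [0.59730823 0.16306432] origin [0.6197021  0.27586288] grasp -28 [0.62515452 0.30332687]
[152 151 151 151 152 153]
```

View pics/w11.png

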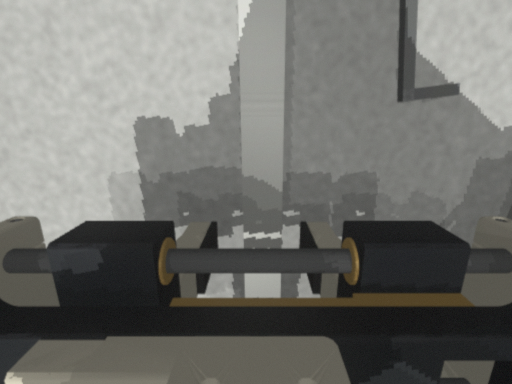

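play_rows --pt "60 0 0.001 0.012 -0.35" --pt "60 0 0.001 0.024 -0.35" --pt "60 0 0.001 0.0245 -0.35" --pt "60 0 0.001 0.0245 -0.35" --pt "20 0 0.001 0.0245 -0.35" --pt "20 0 0.001 0.0245 -0.35" --pt "20 0 0.001 0.0245 -0.35" --pt "20 0 0.001 0.0245 -0.35" --pt "20 0 0.001 0.0245 -0.35" --pt "20 0 0.001 0.0245 -0.35"

```text
clock: 10.05
tool_pos: [0.622, 0.2919, 0.0676]
orientation: [180.0, 0.0, -101.3]
force: [0.7, 0.1, 1.4]
opening: 0.0246
```

play_rows --pt "20 0 0 -0.02 0" --pt "20 0 0 -0.05 0" --pt "20 0 0 -0.08 0" --pt "20 0 0 -0.115 0" --pt "20 0.03 0.012 -0.115 -3" --pt "20 0.07 0.03 -0.115 -7" --pt "20 0.11 0.045 -0.115 -10" --pt "20 0.15 0.06 -0.115 -14" --pt "20 0.19 0.075 -0.115 -18" --pt "20 0.22 0.087 -0.115 -20"

```text
clock: 11.05
tool_pos: [0.4912, 0.0909, 0.1817]
orientation: [179.9, -0.0, -81.2]
force: [0.7, 0.8, -3.9]
opening: 0.0249
```

```bash
python3 snapw.py w12; python3 snapw.py sc12 scene; python3 snapw.py sd12 side
```

```text
11.05 [0.4912 0.0909 0.1817] [ 1.7988e+02 -1.0000e-02 -8.1200e+01] [ 0.7  0.8 -3.9] 0.0249 [ 33.   10.1 -29.7  -0.1 -50.3 -24.2]
11.1 [0.4879 0.0878 0.1814] [ 1.7969e+02 -4.0000e-02 -8.1220e+01] [-7.8 -5.2 -6.1] 0.025 [ 32.9   9.9 -30.   -0.1 -50.4 -24. ]
11.15 [0.4899 0.0897 0.1817] [ 1.7979e+02 -2.0000e-02 -8.1400e+01] [ 1.3  0.5 -4.2] 0.0248 [ 33.   10.  -29.8  -0.1 -50.4 -24.3]
```

View pics/w12.png

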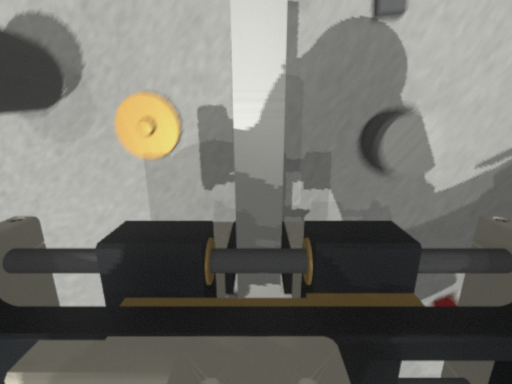

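View pics/sc12.png

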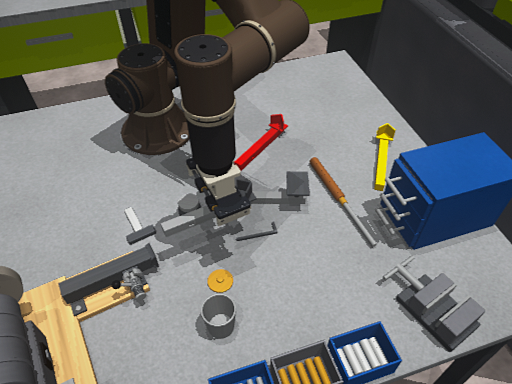

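View pics/sd12.png

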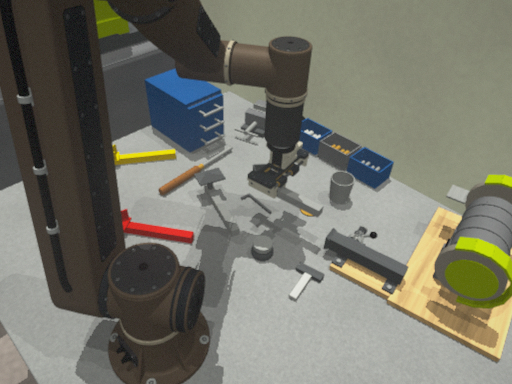

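```bash
cat > held.py <<'E'
from h import *
import sys
s=load(sys.argv[1]);K=s['mtx'];T=s['tool_from_camera']
z=s['z_map'];v,u=np.mgrid[0:384,0:512]
P=np.stack([(u-K[0,2])/K[0,0]*z,-(v-K[1,2])/K[1,1]*z,-z,np.ones_like(z)],-1)@T.T
m=(P[...,2]>.025)&(P[...,2]<.06)&(z>0);m[:,:200]=0;m[:,320:]=0;m[200:]=0
k,l,st,_=cv2.connectedComponentsWithStats(m.astype(np.uint8));i=1+np.argmax(st[1:,4]);m=l==i;print(st[i])
X=P[...,0];Z=P[...,2]
p=np.polyfit(X[m],Z[m],1);print('top z in tool at x=0',p[1],'slope deg (+ = nose down)',np.degrees(np.arctan(p[0])),'xmax',X[m].max())
L=[];R=[]
for r in range(st[i,1]+3,st[i,1]+st[i,3]-3,3):
    c=np.nonzero(m[r])[0]
    for q,E in((c.min(),L),(c.max(),R)):
        E.append((P[r,q,0],P[r,q,1]))
for E in(L,R):
    E=np.array(E);q=np.polyfit(E[:,0],E[:,1],1);print('edge y0',q[1],'ang',np.degrees(np.arctan(q[0])))
E
python3 held.py w12
```

```text
[  231     0    57   200 10420]
top z in tool at x=0 0.04316117590862184 slope deg (+ = nose down) 0.07851164264799315 xmax 0.12400612950794418
edge y0 -0.01322553701971815 ang 0.009541211645355631
edge y0 0.011192668511272062 ang 0.09616081345650064
```

Run:
```python
from h import *
s=load('scene0');M=np.array([.5174,-.1025]);ux=np.array([.1788,-.9839]);uy=np.array([.9839,.1788])
for n,u,v,h in(('tin',188,202,.045),('dresser',140,233,.014),('gauge',220,280,.012),('cup',218,302,.085)):
    p=ray(s,u,v,h)[:2];print(n,p,'g',(p-M)@ux,(p-M)@uy)
from plant import get_obs
o=get_obs();p=o['tool_pos'];print(p,o['orientation'],(p[:2]-M)@ux,(p[:2]-M)@uy)
```

```text
tin [0.37570354 0.0233281 ] g -0.14913759225715956 -0.11691708084254067
dresser [ 0.41329909 -0.1178366 ] g -0.0035235621255048934 -0.10516706513903452
gauge [0.61465842 0.04536206] g -0.12809168043798522 0.12213029224079798
cup [0.70747048 0.02074452] g -0.08727567733593146 0.20904646858365006
[0.49188234 0.0913429  0.182227  ] [ 1.79927657e+02  6.77660034e-03 -8.14085039e+01] -0.1952845888495946 0.009552289692032916
```

play_rows --pt "20 0.006 0.005 0 -1" --pt "20 0.0116 0.0092 0 -1.7" --pt "20 0.0116 0.0092 0.02 -1.7" --pt "20 0.0116 0.0092 0.04 -1.7" --pt "20 0.0116 0.0092 0.06 -1.7" --pt "20 0.0116 0.0092 0.07 -1.7" --pt "20 0.0116 0.0092 0.07 -1.7" --pt "20 0.0116 0.0092 0.07 -1.7"

```text
clock: 12.0
tool_pos: [0.4867, 0.0805, 0.1128]
orientation: [-180.0, -0.0, -79.6]
force: [0.5, -0.2, -3.9]
opening: 0.025
```

```bash
python3 snapw.py w13;python3 held.py w13; python3 snapw.py sc13 scene 60 260 170 320 4;  python3 snapw.py sd13 side 230 430 170 320 4;  cat > pg.py <<'E'
from plant import get_obs
import numpy as np
M=np.array([.5174,-.1025]);ux=np.array([.1788,-.9839]);uy=np.array([.9839,.1788])
o=get_obs();p=o['tool_pos'];print(o['clock'],p.round(4),o['orientation'].round(2),'g',((p[:2]-M)@ux).round(4),((p[:2]-M)@uy).round(4),'F',o['force'].round(1),'gF',(o['force'][:2]@ux).round(1),(o['force'][:2]@uy).round(1),'open',o['opening'])
E
python3 pg.py
```

```text
12.0 [0.4867 0.0805 0.1128] [-1.800e+02 -1.000e-02 -7.956e+01] [ 0.5 -0.2 -3.9] 0.025 [ 32.3  15.  -34.9   0.  -40.1 -21.9]
[  231     0    57   200 10420]
top z in tool at x=0 0.043135070511649436 slope deg (+ = nose down) 0.08153669886304231 xmax 0.12413302564653533
edge y0 -0.013197998519602589 ang -0.013496777236071468
edge y0 0.01123808670521701 ang 0.05163874607735998
12.05 [0.4869 0.0806 0.1132] [-1.7994e+02  1.0000e-02 -7.9570e+01] [ 0.1  0.  -4.4] 0.0248 [ 32.3  15.  -34.9   0.  -40.1 -21.9]
12.1 [0.487  0.0807 0.1133] [-1.7991e+02  2.0000e-02 -7.9570e+01] [ 0.5  0.3 -4.6] 0.0249 [ 32.3  15.  -34.9   0.  -40.1 -21.9]
12.15 [0.4869 0.0807 0.1134] [-1.799e+02  3.000e-02 -7.958e+01] g -0.1857 0.0027 F [-0.3  0.  -3.6] gF -0.1 -0.3 open 0.024724421778502034
```

View pics/w13.png

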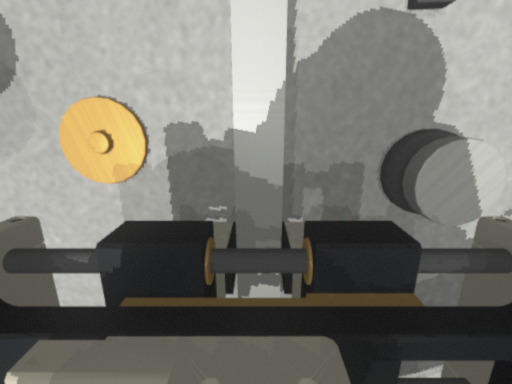

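View pics/sc13.png

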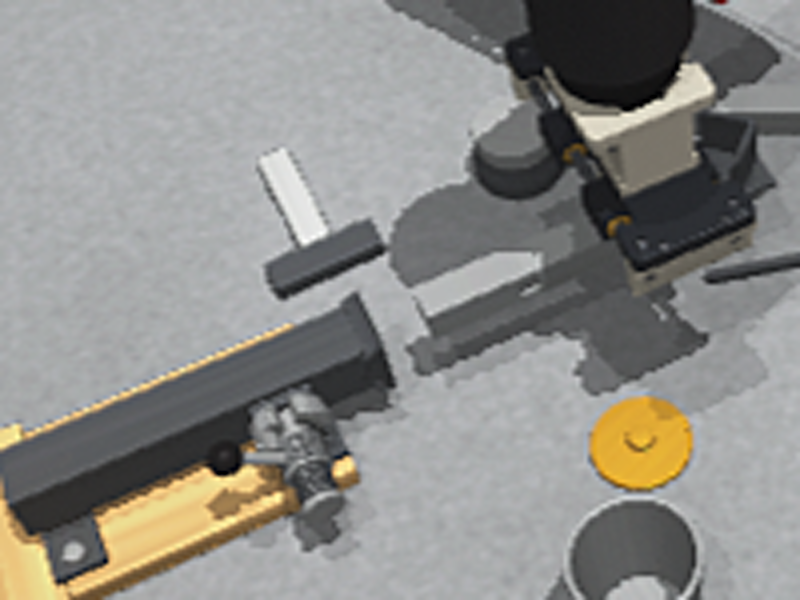

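View pics/sd13.png

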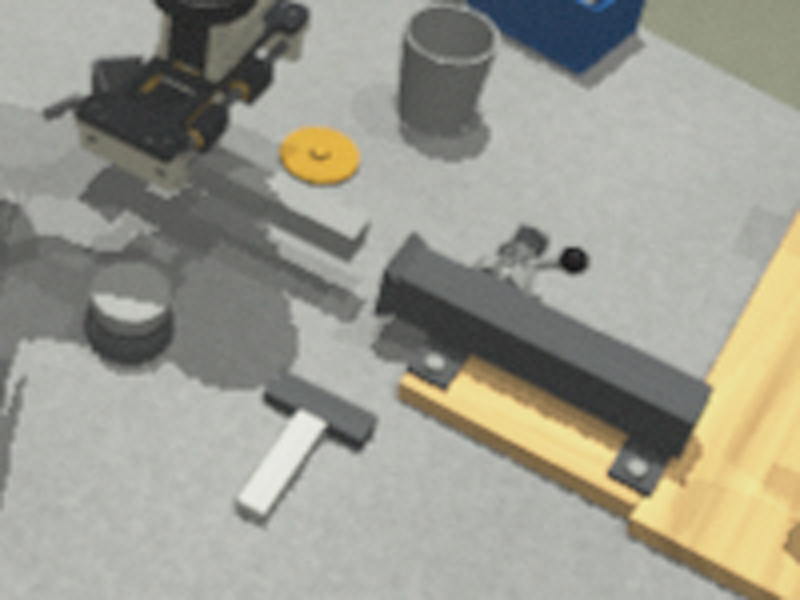

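play_rows --pt "20 0 0.0037 0.005 0.1" --pt "20 0.005 0.0037 0.0103 0.1" --pt "20 0.015 0.0037 0.0103 0.1" --pt "20 0.025 0.0037 0.0103 0.1" --pt "20 0.025 0.0037 0.0103 0.1" --pt "20 0.025 0.0037 0.0103 0.1"

```text
clock: 12.75
tool_pos: [0.4874, 0.0544, 0.1022]
orientation: [-180.0, 0.0, -79.8]
force: [-0.9, 0.5, -4.2]
opening: 0.0248
```

```bash
python3 pg.py;python3 snapw.py w14; python3 snapw.py sc14 scene 100 260 190 310 5;  python3 snapw.py sd14 side 270 430 190 310 5; python3 pg.py
```

```text
12.75 [0.4874 0.0544 0.1022] [-179.99    0.    -79.77] g -0.1598 -0.0015 F [-0.9  0.5 -4.2] gF -0.7 -0.8 open 0.02482108038663106
12.75 [0.4874 0.0544 0.1022] [-179.99    0.    -79.77] [-0.9  0.5 -4.2] 0.0248 [ 29.4  15.7 -35.8   0.  -38.4 -19.2]
12.8 [0.4874 0.0547 0.1023] [-179.98    0.    -79.74] [-0.6  0.3 -4.5] 0.0249 [ 29.4  15.7 -35.8   0.  -38.4 -19.2]
12.85 [0.4873 0.0549 0.1023] [-179.98    0.    -79.73] [-0.5  0.1 -4.3] 0.0251 [ 29.5  15.7 -35.8   0.  -38.4 -19.2]
12.9 [0.4873 0.055  0.1023] [-179.99    0.    -79.71] g -0.1604 -0.0014 F [ 0.2  0.  -4.6] gF 0.0 0.2 open 0.024912111701724294
```

View pics/w14.png

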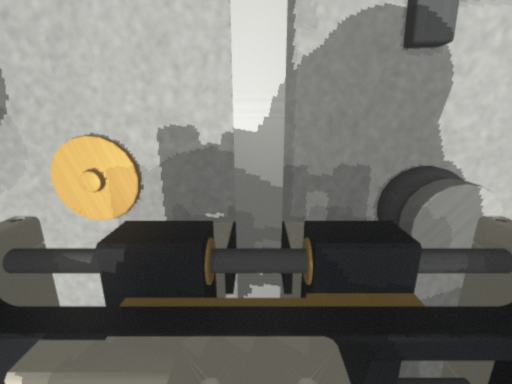

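View pics/sc14.png

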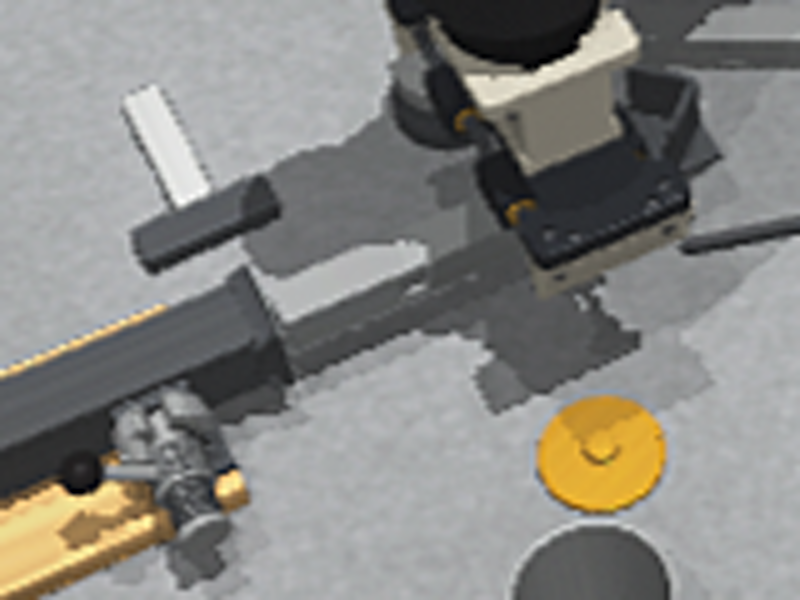

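View pics/sd14.png

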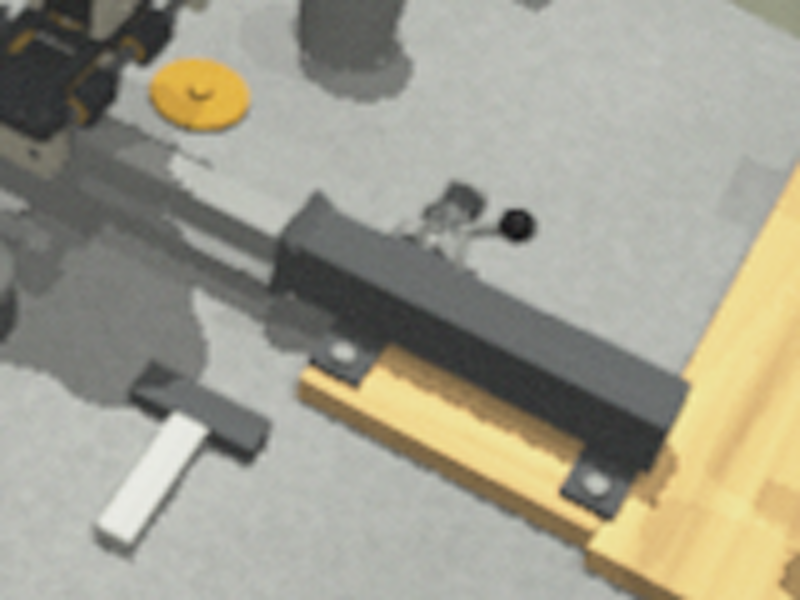

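play_rows --pt "20 0.006 0 -0.0007 0" --pt "20 0.012 0 -0.0007 0" --pt "20 0.018 0 -0.0007 0" --pt "20 0.024 0 -0.0007 0" --pt "20 0.03 0 -0.0007 0"

```text
clock: 13.4
tool_pos: [0.4926, 0.0249, 0.1028]
orientation: [180.0, -0.0, -79.7]
force: [0.2, 0.7, -4.5]
opening: 0.0249
```

```bash
python3 pg.py
```

```text
13.4 [0.4926 0.0249 0.1028] [179.99  -0.   -79.71] g -0.1298 -0.0016 F [ 0.2  0.7 -4.5] gF -0.7 0.3 open 0.024894329041865546
```

play_rows --pt "20 0.01 0 0 0" --pt "20 0.02 0 0 0" --pt "20 0.03 0 0 0" --pt "20 0.04 0 0 0" --pt "20 0.05 0 0 0" --pt "20 0.06 0 0 0"

```text
clock: 14.0
tool_pos: [0.5034, -0.0344, 0.1028]
orientation: [180.0, -0.0, -79.7]
force: [0.3, -0.0, -3.9]
opening: 0.0248
```

```bash
python3 pg.py
```

```text
14.0 [ 0.5034 -0.0344  0.1028] [180.    -0.   -79.71] g -0.0695 -0.0016 F [ 0.3 -0.  -3.9] gF 0.1 0.3 open 0.024793230702596095
```

Nose at about x = 74 mm, contact-free. On to the stop, slowing.

play_rows --pt "20 0.01 0 0 0" --pt "20 0.02 0 0 0" --pt "20 0.03 0 0 0" --pt "20 0.035 0 0 0" --pt "20 0.039 0 0 0" --pt "20 0.042 0 0 0"

```text
clock: 14.6
tool_pos: [0.5108, -0.0751, 0.1028]
orientation: [180.0, 0.0, -79.7]
force: [0.2, 0.2, -4.6]
opening: 0.0248
```

```bash
python3 pg.py
```

```text
14.6 [ 0.5108 -0.0751  0.1028] [180.     0.   -79.71] g -0.0281 -0.0016 F [ 0.2  0.2 -4.6] gF -0.1 0.2 open 0.024752527118014362
```

play_rows --pt "20 0.002 0 0.0005 0" --pt "20 0.004 0 0.001 0" --pt "20 0.0055 0 0.001 0" --pt "20 0.0055 0 0.001 0"

```text
clock: 15.0
tool_pos: [0.5117, -0.0785, 0.1017]
orientation: [-180.0, 0.1, -79.7]
force: [-3.3, 13.4, -2.2]
opening: 0.0248
```

```bash
python3 pg.py
```

```text
15.0 [ 0.5117 -0.0785  0.1017] [-1.7996e+02  1.2000e-01 -7.9710e+01] g -0.0246 -0.0013 F [-3.3 13.4 -2.2] gF -13.8 -0.8 open 0.024846818657020407
```

play_rows --pt "20 -0.001 0 0 0" --pt "45 -0.001 0 0 0" --pt "45 -0.001 0 0 0" --pt "45 -0.001 0 0 0" --pt "45 -0.001 0 0 0"

```text
clock: 15.5
tool_pos: [0.5118, -0.0794, 0.1021]
orientation: [-180.0, -0.0, -79.7]
force: [0.5, 0.8, -0.7]
opening: 0.0397
```

```bash
python3 pg.py; python3 snapw.py w15
```

```text
15.5 [ 0.5118 -0.0794  0.1021] [-1.7997e+02 -1.0000e-02 -7.9700e+01] g -0.0237 -0.0014 F [ 0.5  0.8 -0.7] gF -0.7 0.6 open 0.03968035472022929
15.5 [ 0.5118 -0.0794  0.1021] [-1.7997e+02 -1.0000e-02 -7.9700e+01] [ 0.5  0.8 -0.7] 0.0397 [ 12.9  17.9 -32.4   0.  -39.7  -2.6]
```

View pics/w15.png

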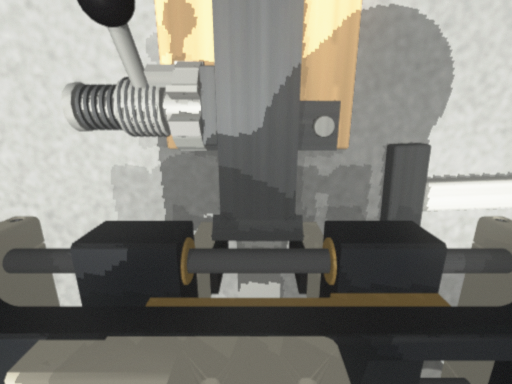

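play_rows --pt "45 0 0 -0.03 0" --pt "45 0 0 -0.07 0" --pt "45 0 0 -0.11 0" --pt "45 -0.005 -0.03 -0.14 0" --pt "45 -0.01 -0.05 -0.145 0" --pt "45 -0.01 -0.05 -0.145 0" --pt "45 -0.01 -0.05 -0.145 0"

```text
clock: 16.25
tool_pos: [0.5587, -0.0605, 0.2464]
orientation: [180.0, 0.0, -79.7]
force: [0.5, -0.1, -0.1]
opening: 0.0393
```

```bash
python3 snapw.py w16; python3 snapw.py w16
python3 - <<'E'
from h import *
s=load('w16');W=cloud(s);kb=(W[...,2]>.07)&(W[...,2]<.1)&(s['frame'].mean(-1)<60);kb[190:]=0
k,l,st,c=cv2.connectedComponentsWithStats(kb.astype(np.uint8))
M=np.array([.5174,-.1025]);ux=np.array([.1788,-.9839]);uy=np.array([.9839,.1788])
for i in range(1,k):
    if st[i,4]>40:
        x,y,w,h=st[i,:4];p=ray(s,x+w/2-.5,y+h/2-.5,.078);print(st[i],p,(p[:2]-M)@ux,(p[:2]-M)@uy)
E
python3 snapw.py sc16 scene 60 260 170 320 4;  python3 snapw.py sd16 side 230 430 170 320 4; python3 pg.py
```

```text
16.25 [ 0.5587 -0.0605  0.2464] [ 1.7995e+02  2.0000e-02 -7.9710e+01] [ 0.5 -0.1 -0.1] 0.0393 [ 13.8  12.  -17.5  -0.  -60.5  -3.5]
16.3 [ 0.5582 -0.0607  0.2461] [ 1.7991e+02  1.0000e-02 -7.9710e+01] [-0.1  0.2 -0.4] 0.0393 [ 13.8  12.  -17.6  -0.  -60.5  -3.5]
[239  42  21  23 341] [ 0.58987879 -0.18518889  0.078     ] 0.09431680930357426 0.05652710832699083
[291 165  37   4  53] [ 0.51466269 -0.09603937  0.078     ] -0.006846040125744467 -0.0015380756359066688
16.35 [ 0.558  -0.0608  0.2461] [ 1.799e+02  1.000e-02 -7.972e+01] [-0.3  0.6  0.2] 0.0397 [ 13.8  12.  -17.6  -0.  -60.5  -3.5]
16.4 [ 0.5581 -0.0608  0.2462] [179.91   0.   -79.72] [-0.6  0.6  0.4] 0.0394 [ 13.8  12.  -17.6  -0.  -60.5  -3.5]
16.45 [ 0.5582 -0.0608  0.2463] [179.93  -0.   -79.71] g -0.0337 0.0476 F [ 0.1  0.4 -0. ] gF -0.4 0.1 open 0.03976300605843376
```

View pics/w16.png

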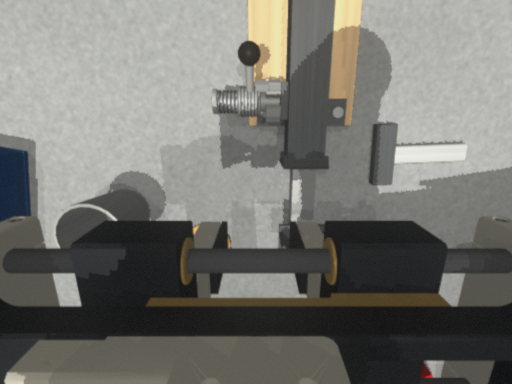

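View pics/sc16.png

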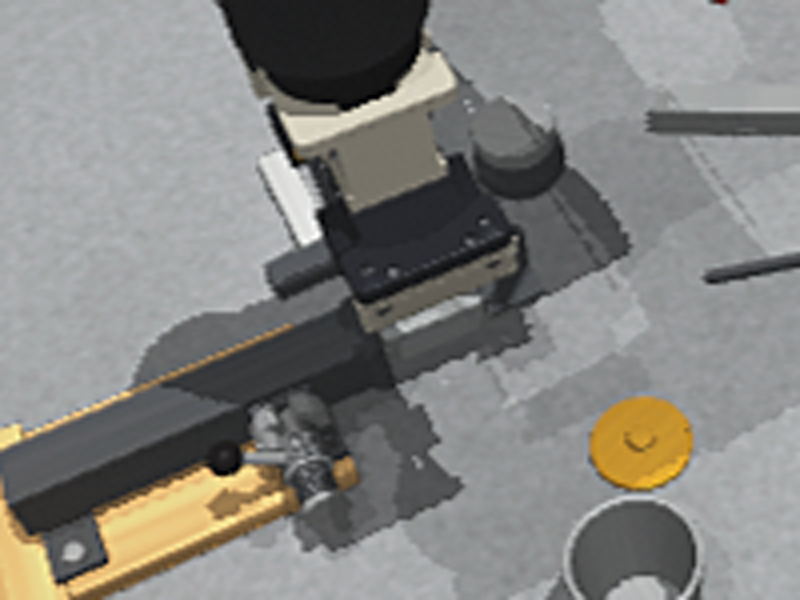

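View pics/sd16.png

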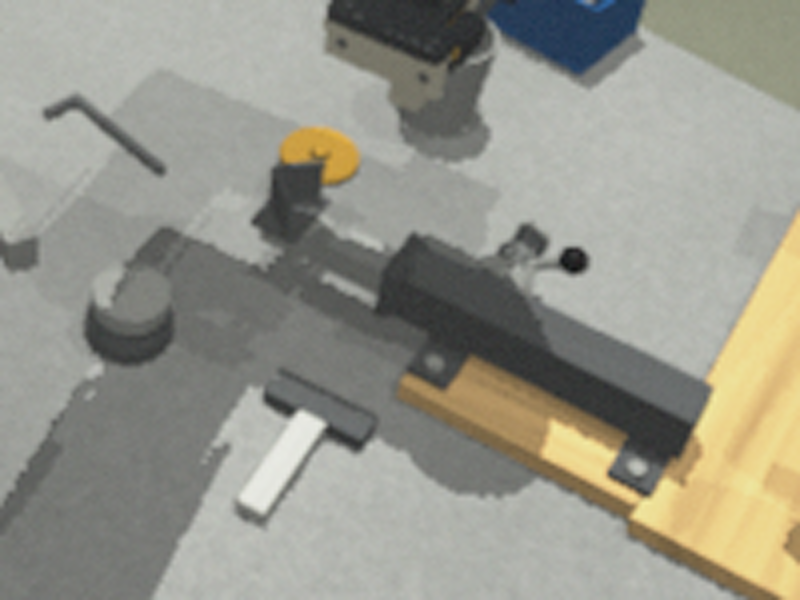

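```bash
cat > chk.py <<'E'
from h import *
import sys
M=np.array([.5174,-.1025]);ux=np.array([.1788,-.9839]);uy=np.array([.9839,.1788])
for n in sys.argv[1:]:
    s=load(n);W=cloud(s);gx=(W[...,:2]-M)@ux;gy=(W[...,:2]-M)@uy;z=W[...,2]
    m=(gx>-.13)&(gx<-.012)&(abs(gy)<.04)&(z>.03)&(z<.11)
    b=m&(gx>-.07)&(z>.052)&(z<.068)&(abs(gy)<.02);p=m&(z>.07)
    print(n,'pocket x',np.percentile(gx[p],[1,99]).round(4),'y',np.percentile(gy[p],[1,99]).round(4),'ztop',np.percentile(z[p],99).round(4),p.sum())
    if b.sum()>20: print('  bar top z fit (at mouth, slope)',np.polyfit(gx[b],z[b],1)[::-1].round(4),'y mid',gy[b].mean().round(4),b.sum(), 'z med',np.median(z[b]).round(4))
E
python3 chk.py sd16 sc16
```

```text
sd16 pocket x [-0.113  -0.0845] y [-0.029   0.0212] ztop 0.0979 124
  bar top z fit (at mouth, slope) [0.0588 0.0217] y mid -0.0042 157 z med 0.0581
sc16 pocket x [-0.1117 -0.0834] y [-0.0072  0.0256] ztop 0.0956 47
  bar top z fit (at mouth, slope) [0.0586 0.0455] y mid 0.006 112 z med 0.0569
```

play_rows --pt "30 0.045 -0.004 0 0" --pt "30 0.09 -0.007 0 0" --pt "30 0.1285 -0.0095 0.02 0" --pt "30 0.1285 -0.0095 0.05 0" --pt "30 0.1285 -0.0095 0.07 0" --pt "30 0.1285 -0.0095 0.08 0" --pt "30 0.1285 -0.0095 0.08 0"

```text
clock: 17.15
tool_pos: [0.5903, -0.1852, 0.1654]
orientation: [179.8, 0.0, -79.7]
force: [-1.3, 0.6, 0.1]
opening: 0.0263
```

```bash
python3 pg.py; python3 snapw.py w17; python3 pg.py
```

```text
17.15 [ 0.5903 -0.1852  0.1654] [ 1.7983e+02  3.0000e-02 -7.9710e+01] g 0.0944 0.057 F [-1.3  0.6  0.1] gF -0.8 -1.1 open 0.026344137564793414
17.15 [ 0.5903 -0.1852  0.1654] [ 1.7983e+02  3.0000e-02 -7.9710e+01] [-1.3  0.6  0.1] 0.0263 [  0.6  21.5 -15.8  -0.  -52.9   9.7]
17.2 [ 0.5912 -0.1852  0.1668] [ 1.7995e+02 -1.0000e-02 -7.9670e+01] g 0.0945 0.0578 F [ 0.2 -0.1  1.1] gF 0.1 0.2 open 0.026286356329759848
```

View pics/w17.png

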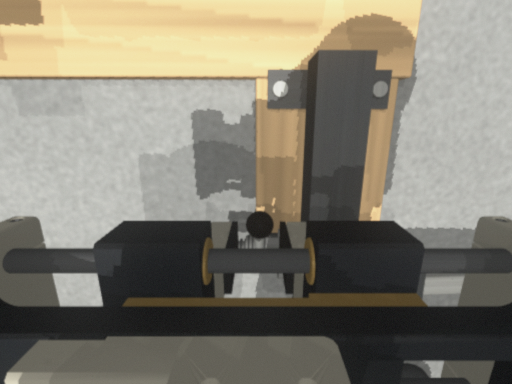

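play_rows --pt "30 0 0 0.015 0" --pt "30 0 0 0.03 0" --pt "30 0 0 0.038 0" --pt "30 0 0 0.038 0" --pt "5 0 0 0.038 0" --pt "5 0 0 0.038 0" --pt "5 0 0 0.038 0" --pt "5 0 0 0.038 0"

```text
clock: 18.0
tool_pos: [0.5899, -0.1854, 0.1293]
orientation: [179.9, 0.0, -79.7]
force: [-5.6, -1.2, 0.9]
opening: 0.0177
```

```bash
python3 pg.py
```

```text
18.0 [ 0.5899 -0.1854  0.1293] [ 1.7986e+02  2.0000e-02 -7.9720e+01] g 0.0945 0.0565 F [-5.6 -1.2  0.9] gF 0.2 -5.7 open 0.017696676527264938
```

play_rows --pt "5 0 -0.003 0 0" --pt "5 0 -0.0055 0 0" --pt "5 0 -0.0065 0 0" --pt "5 0 -0.0065 0 0"

```text
clock: 18.4
tool_pos: [0.5946, -0.1847, 0.1287]
orientation: [179.6, 0.1, -79.7]
force: [-10.0, -2.2, 2.2]
opening: 0.0178
```

```bash
python3 pg.py
```

```text
18.4 [ 0.5946 -0.1847  0.1287] [ 1.7964e+02  5.0000e-02 -7.9750e+01] g 0.0947 0.0613 F [-10.   -2.2   2.2] gF 0.4 -10.2 open 0.017819944567416215
```

play_rows --pt "5 0 -0.0007 0 0" --pt "5 -0.0028 -0.0007 -0.003 0" --pt "5 -0.0056 -0.0007 -0.0062 0" --pt "5 -0.0115 -0.0007 -0.0108 0" --pt "5 -0.018 -0.0007 -0.0146 0" --pt "5 -0.0249 -0.0007 -0.0174 0" --pt "5 -0.0322 -0.0007 -0.019 0" --pt "5 -0.0397 -0.0007 -0.0196 0" --pt "5 -0.0397 -0.0007 -0.0196 0" --pt "5 -0.0397 -0.0007 -0.0196 0"

```text
clock: 19.4
tool_pos: [0.5878, -0.1455, 0.1482]
orientation: [179.6, 0.0, -79.7]
force: [-10.9, -2.8, 1.3]
opening: 0.018
```

```bash
python3 pg.py; python3 snapw.py w18 wrist 128 384 100 300 3
```

```text
19.4 [ 0.5878 -0.1455  0.1482] [ 1.796e+02  4.000e-02 -7.974e+01] g 0.0548 0.0615 F [-10.9  -2.8   1.3] gF 0.8 -11.2 open 0.018038388418812557
19.4 [ 0.5878 -0.1455  0.1482] [ 1.796e+02  4.000e-02 -7.974e+01] [-10.9  -2.8   1.3] 0.018 [  4.6  21.6 -18.4  -0.  -50.5   5.7]
```

View pics/w18.png

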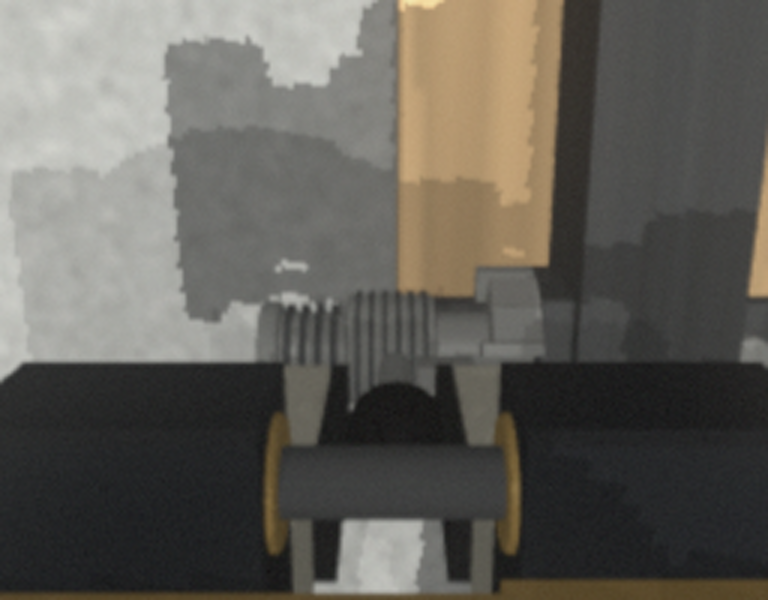

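Upright (x = 54.8 mm). Let the bolt run in while still pinching.

play_rows --pt "5 0 0.004 0 0" --pt "5 0 0.008 0 0" --pt "5 0 0.012 0 0" --pt "5 0 0.016 0 0" --pt "5 0 0.017 0 0" --pt "5 0 0.017 0 0"

```text
clock: 20.05
tool_pos: [0.5734, -0.1482, 0.1486]
orientation: [179.9, 0.0, -79.7]
force: [-4.8, -2.6, -1.5]
opening: 0.0183
```

```bash
python3 pg.py
```

```text
20.05 [ 0.5734 -0.1482  0.1486] [ 1.799e+02  1.000e-02 -7.973e+01] g 0.055 0.0469 F [-4.8 -2.6 -1.5] gF 1.7 -5.2 open 0.018254925621837274
```

play_rows --pt "5 0 0.0015 0 0" --pt "40 0 0.0015 0 0" --pt "40 0 0.0015 0 0" --pt "40 0 0.0015 0 0" --pt "40 0 0.0015 -0.03 0" --pt "40 0 0.0015 -0.07 0" --pt "40 -0.05 0.0015 -0.1 0" --pt "40 -0.08 0.0015 -0.1 0" --pt "40 -0.08 0.0015 -0.1 0" --pt "40 -0.08 0.0015 -0.1 0"

```text
clock: 21.05
tool_pos: [0.5595, -0.0684, 0.2493]
orientation: [-179.9, 0.0, -79.6]
force: [-0.4, -0.7, -0.5]
opening: 0.0349
```

```bash
python3 snapw.py w19; python3 snapw.py w19;python3 snapw.py sc19 scene 60 260 170 320 4;  python3 snapw.py sd19 side 230 430 170 320 4; python3 chk.py sd19 sc19
python3 - <<'E'
from h import *
s=load('w19');W=cloud(s);kb=(W[...,2]>.085)&(W[...,2]<.115)&(s['frame'].mean(-1)<60);kb[190:]=0
k,l,st,c=cv2.connectedComponentsWithStats(kb.astype(np.uint8))
M=np.array([.5174,-.1025]);ux=np.array([.1788,-.9839]);uy=np.array([.9839,.1788])
for i in range(1,k):
    if st[i,4]>40:
        x,y,w,h=st[i,:4];p=ray(s,x+w/2-.5,y+h/2-.5,.097);print(st[i],p,(p[:2]-M)@ux,(p[:2]-M)@uy)
E
python3 pg.py
```

```text
21.05 [ 0.5595 -0.0684  0.2493] [-179.86    0.    -79.57] [-0.4 -0.7 -0.5] 0.0349 [ 12.9  11.9 -17.2   0.  -60.7  -2.5]
21.1 [ 0.5593 -0.0691  0.2488] [-179.93   -0.    -79.63] [-0.2  0.   0.1] 0.035 [ 12.9  12.  -17.2   0.  -60.7  -2.5]
21.15 [ 0.5591 -0.0696  0.2484] [-1.7998e+02 -1.0000e-02 -7.9680e+01] [ 0.1 -0.1  0.5] 0.035 [ 12.8  12.  -17.2   0.  -60.7  -2.5]
21.2 [ 0.559  -0.0699  0.2481] [ 1.7999e+02 -1.0000e-02 -7.9720e+01] [-0.2 -0.7  0.5] 0.0352 [ 12.8  12.  -17.2   0.  -60.7  -2.5]
sd19 pocket x [-0.1128 -0.0845] y [-0.028   0.0224] ztop 0.0984 127
  bar top z fit (at mouth, slope) [0.0589 0.0197] y mid -0.0042 153 z med 0.0583
sc19 pocket x [-0.1109 -0.0838] y [-0.0151  0.0237] ztop 0.0965 104
  bar top z fit (at mouth, slope) [0.0572 0.0106] y mid 0.0051 138 z med 0.0569
[251  96  22  23 390] [ 0.57255522 -0.15039073  0.097     ] 0.056981439948822446 0.04570435592253048
21.25 [ 0.5589 -0.0701  0.248 ] [179.97  -0.   -79.75] g -0.0245 0.0466 F [0.1 0.5 0.4] gF -0.5 0.2 open 0.03509539270567735
```

View pics/w19.png

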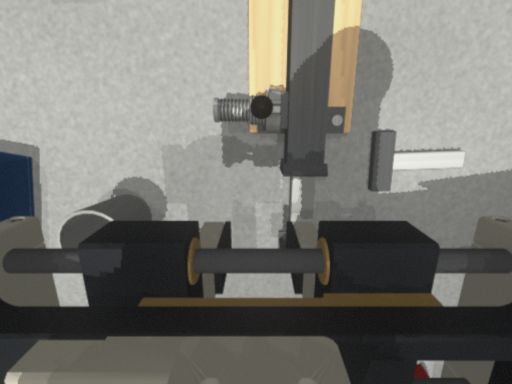

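View pics/sd19.png

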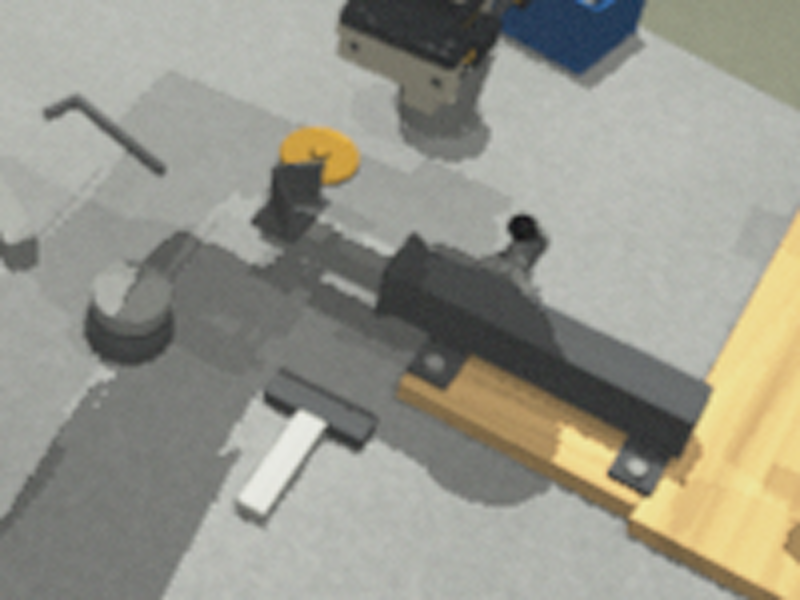

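```bash
python3 snapw.py w20
python3 - <<'E'
from h import *
M=np.array([.5174,-.1025]);ux=np.array([.1788,-.9839]);uy=np.array([.9839,.1788])
for n in('w1','w20'):
    s=load(n);W=cloud(s);kb=(W[...,2]>.09)&(W[...,2]<.115);kb[:,:205]=0;kb[:,290:]=0;kb[150:]=0
    k,l,st,c=cv2.connectedComponentsWithStats(kb.astype(np.uint8))
    for i in range(1,k):
        if st[i,4]>40:
            x,y,w,h=st[i,:4];p=ray(s,x+w/2-.5,y+h/2-.5,.097);print(n,st[i],(p[:2]-M)@ux,(p[:2]-M)@uy)
s=load('w20');W=cloud(s);m=(W[...,2]>.06)&(W[...,2]<.073);v=np.nonzero(m[:,305])[0];print('lip front row',v.max(),W[v.max(),305])
E
```

```text
21.25 [ 0.5589 -0.0701  0.248 ] [179.97  -0.   -79.75] [0.1 0.5 0.4] 0.0351 [ 12.8  12.  -17.2   0.  -60.8  -2.5]
w1 [216  82  23  25 445] 0.054945374788875095 0.04565765368316967
w20 [249  97  23  24 434] 0.056629074172650416 0.046048035179599774
lip front row 177 [ 0.51477299 -0.09247381  0.06939952]
```

```bash
python3 -c "
from plant import close_job
print(close_job())"
```

```text
the job is handed in; nothing more can be done
None
```

The grey V-pocket arm is in the socket and locked, and I handed the job in at about 21 s of robot time. `close_job` gives no verdict, so the result rests on my own last checks.

**What I did:**
- I pinched the knob, pulled the collar back and turned it over. It rested parked, with bolt at about 10.7 mm and collar at about 0.9 rad.
- I gripped the bar, lined it up with the socket and slid it in without contact until it met the stop. Contact came within 1 mm of the predicted place, at about 14 N.
- With the bolt still parked and the arm released, I pinched the knob again, pulled, and turned it upright. I let the bolt run in, opened the fingers and drew back.

**Last checks:**
- **Knob:** it sits 1.7 mm further along x than at the start, so the handle is about 0.03 rad off upright (limit 0.12). In y it is 0.4 mm from its starting value (limit 2 mm), so the bolt is in.
- **Arm:** the far end of the pocket measures at x = -111 to -113 mm, against -112 mm expected, so the arm is fully home with the pocket up.
- **Robot:** it was clear of everything, with forces near zero.
- **Bystanders:** those in the last views showed no visible shift. I did not measure them.

**Disagreement:** just before locking, the two fixed cameras gave different tilts for the bar, 0.022 and 0.046 rad. After locking they gave 0.020 and 0.011 rad. All are within the 0.06 rad limit.

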